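# Release a cheese mould from the ratchet press and close up the row on the draining shelf

### The arm

A 6-joint arm with a two-finger parallel gripper is mounted at the origin on the work surface. World frame = base frame: x ahead of the robot, y to its left, z up, the work surface at z = 0. Lengths are in m, angles in rad, forces in N, time in s.
With the tool pointing down it reaches from about 0.25 to 0.775 m from the base axis. Payload 4 kg.
Tool frame: the origin (TCP) lies where the fingers leave the gripper's body, on its centre line; the fingertips stand 97 mm ahead of it and the grasp point (between the pads) lies 78 mm ahead of it; z points along the fingers, x is the direction in which the jaws open and shut, and the axes are right-handed (so a half turn about z gives the same grasp; the last joint's range is limited). The gripper opens to 94 mm and grips with 3 to 60 N. Pads are 16 mm wide; open, the fingers measure 119 mm over their backs; the gripper's body (75 mm by 177 mm) begins 78 mm behind the grasp point.
Start: joints at [1.064, 0.087, 1.371, -0, 1.684, -0.103], TCP at [0.216, 0.506, 0.303] pointing down, gripper open.
Joint ranges: [-3.1, 3.1], [-0.76, 2.03], [0.27, 2.55], [-1.08, 4.22], [0.17, 2.65], [-2.57, 2.57]. Speed limits (rad/s): [2.79, 2.79, 3.14, 3.14, 3.14, 3.14].

### API

Orientations are given as [roll, pitch, yaw] about the fixed x, y, z axes, in that order (R = Rz(yaw) Ry(pitch) Rx(roll)).
In Python, from bench import * gives the robot as it stands.
- The arm moves only by the tool jog_arm, never from a script. Its argument "moves" is a list of rows, each a list of 7 numbers: the turn, a rotation vector about the world's x, y, z in rad, then the shift along the world's x, y, z in mm, then the finger opening in mm, from 0 to 94. In form: [[rx, ry, rz, tx, ty, tz, fingers], ...]. A call has 1 to 12 rows; each row shifts and turns the commanded pose from where the row before left it; what a row does not reach is not made up. A row lasts 1/8 s, in which the tool goes at most 62.5 mm and 10.7 degrees, less where a joint would pass 70% of its speed; a pose out of reach is approached as far as the arm can. A call is refused whole if a number of a shift passes 62.5 or a number of a turn 0.188, either way. A call with a gripper value outside its range is refused whole. The fingers move at their own pace and stop on an object; the grip force is fixed at half the most. Time passes only in rows, so rows that do not move let the fingers close. It gives the time, the measured TCP pose, the force and the opening at its end, in the units of the state.
- get_obs(): the state, without advancing time (a new reading comes with each control period).
- snapshot(name): name is "side" or "top" or "wrist"; returns the picture (420x560x3 uint8, red, green, blue); there is no depth.
- get_calibration(name): a dict with "camera_matrix" (3x3 intrinsics, pixels), "R" (3x3) and "t" (3): a world point X has camera coordinates R X + t. Camera axes: x right, y down, z forward; pixel columns grow to the right and rows downward; lengths in m; the calibration is good to about 2 mm. A picture is of the moment at which its call begins: read the wrist's pose just before it. get_calibration takes no time and is no camera call; for the wrist camera it gives the pose at the moment of the call.
- close_job(): hands the job in, once; it reports no verdict.
Trained networks look in the newest picture that a camera, given by its name, has taken for a name from the list of things; names that differ only in an ending like _2 or _b are one class to them, and where a whole thing is asked for, a point or a joint stands for the part that bears it (a point fixed in the world has none). Each returns a list of dicts, best first, with "conf" (0 to 1); they miss things now and then, are a little off and sometimes report something else, mostly with a low value. They report only what shows in the picture. A call takes as long as a camera call. They do not tell look-alikes from the thing itself.
- look_for(label, camera): "bbox" ([left, top, right, bottom] in pixels, round what is visible of it).
The state is a dict: "time": time; "joint_positions": joint angles; "qvel": joint speeds; "joint_torque": joint torques, N m; "tool_pos": TCP position; "ee_rot": TCP orientation; "wrist_force": force on the tool from outside, world axes, zero at the start; "wrist_torque": the same for the moment, N m; "width": finger opening in m.
Only numpy, scipy, OpenCV 4.12 (cv2) and the standard library are available. Lean on these libraries where they do the work, as an engineer would, in place of code of your own. Each camera call takes 0.05 s, during which the arm holds its last target.

### The job

The white cheese mould in the ratchet press is done: lift the pawl by its tab so that the clamp bar slides all the way back, take the mould out and stand it upright on the bench. Then take it again across its broad faces and set it down gently, without dropping it, upright in the empty place of the row on the draining shelf, so that the row of four is neat: in line, square and with even gaps. Leave the other three moulds, the bowl, the jar and the spatula where they are.

Things in the scene. Friction and masses are not known exactly. Their poses are not given: they have to be found in the camera images.
- mould_center (a point): Centre (45 mm above its underside) of the mould to move: closed white plastic block, upright, 40 (its x) x 60 (y) x 90 mm tall, 0.2-0.4 kg. Broad faces (+-x, 40 mm apart) have nine small dark holes each; narrow faces (+-y, 60 mm apart) are plain. It starts on the press's bed, broad faces between the jaws (56 mm wide), a lip of the moving jaw over its top edge; only the narrow faces are free.
- press: Steel ratchet press fixed on the bench, origin at bench level; x points from pawl tab to fixed jaw. Bed x -137..+108, 90 wide, 12 mm thick. Fixed jaw: face x +82, top z 82; mould stands at x +62, y 0. Moving jaw: top z 111, lip reaches 9 mm over the mould. Toothed rail under the pawl: 24 wide, top z 36, x -135..-50. It holds the mould until the bar is back.
- clamp_bar (a joint): Slide of the clamp bar (moving jaw with the pawl on it), m: 0 = clamped, 0.055 = all the way back, moving along the press's -x. With the pawl down it is locked after about 2 mm of play; with the pawl lifted it slides with about 3 N of friction and stays where it is left.
- pawl (a joint): Hinge of the pawl, rad: 0 = down in the rack, grows as the tab is lifted, end stop 0.5. Clear of the teeth above about 0.13; falls back by its own weight (under 1 N at the tab) when let go. Keep it lifted while the bar is pulled back.
- pawl_tab (a point): Grip point on the pawl's tab: upright black fin 10 mm thick (press y), 26 long (press x), 36 tall, top 14 mm above this point, which starts 68 mm above the bench. Pinch it from above across its thickness. The hinge line (along press y) lies 84 mm away along press +x and 26 mm below, so lifting 20 mm (0.24 rad) also carries it 4 mm to +x. It moves with the bar.
- empty_place (a point): Centre of the empty place in the row, on the shelf board's top (50 mm above the bench). Axes are the shelf's: x across the row (away from the robot), y along it, z up. A mould standing here has its broad faces to +-x, its centre 45 mm above this point and 8 mm to each neighbour.
- shelf: Low steel draining shelf fixed on the bench, origin at bench level under its centre, x away from the robot, y along the row. Board 150 mm deep, 310 long, top at 50 mm; a rear rail at x +73 stands 20 mm above the board. Four grey places at x 0, y -102, -34, +34, +102 mm (pitch 68); three are taken, any one can be empty.
- row_a_center (a point): Centre (half-way up) of a mould already in the row, same size and shape as the one to move, broad faces to the shelf's +-x.
- row_b_center (a point): Centre of the second mould already in the row, same as the first.
- row_c_center (a point): Centre of the third mould already in the row, same as the first.
- bowl: Bystander: small steel bowl, 100 mm wide, 50 mm tall, origin under its centre.
- jar: Bystander: white plastic jar, 60 mm diameter, 85 mm tall, origin under its centre.
- spatula: Bystander: spatula, 250 mm long, lying flat on the bench between robot and shelf.
Not all that is in view belongs to the job. What is shaped like the part that bears mould_center but red is not meant.

How it is judged:
By the outcome, as a careful person would: the job done as asked, in the order asked, and still so for the second after the job is handed in, with the robot touching nothing.
It also fails if it takes over 54 s, if anything falls off the work surface, if the arm or the gripper's body presses on something with over 40 N, if the wrist force passes 120 N, or if a joint passes its speed limit or range.

## Working session

There is one attempt and no reset: what is moved stays moved. The work goes in short steps, Python scripts to look and compute and a tool call to move; the robot and the scene stay as the last step left them, time stands still between calls to the robot, and variables do not carry over. Pictures are saved under pics/ and viewed, and the job is handed in when it is done.

Besides the shell and the picture viewer there is one more tool, called after "Emit:" as name([rows], argument=value, ...), one row to a line, values as JSON. jog_arm: Moves the arm, as the interface text tells. Its arguments: {"type":"object","properties":{"moves":{"type":"array","items":{"type":"array","items":{"type":"number"}}}},"required":["moves"]}

```bash
ls; mkdir -p pics; python3 - <<'E'
from bench import *
import cv2
o=get_obs(); print(o)
for n in ("side","top","wrist"):
    im=snapshot(n); cv2.imwrite(f"pics/{n}0.png",cv2.cvtColor(im,cv2.COLOR_RGB2BGR))
    c=get_calibration(n); print(n,c)
    for l in ("mould_center","press","pawl","pawl_tab","shelf","bowl","jar","spatula"):
        try: print(l,[(round(d["conf"],2),[int(x) for x in d["bbox"]]) for d in look_for(l,n)]) if n!="wrist" else 0
        except Exception as e: print(l,e)
print(get_obs()["time"])
E
```

```text
pics
{'time': 0.0, 'joint_positions': array([ 1.06393618e+00,  8.79063152e-02,  1.37225501e+00, -5.31939962e-05,
        1.68360190e+00, -1.03085013e-01]), 'qvel': array([ 9.11728952e-05, -3.17974273e-05, -7.35403119e-04,  1.83993333e-03,
        4.82351807e-04, -8.27783906e-04]), 'joint_torque': array([ 3.41645227e-04, -3.40194833e+01, -3.02418745e+01,  7.19359796e-02,
        3.31833679e-02, -1.61422536e-04]), 'tool_pos': array([0.21593025, 0.50546175, 0.30153019]), 'ee_rot': array([-3.14142188e+00,  2.16448759e-03,  1.16701545e+00]), 'wrist_force': array([ 0.38097539,  0.38838181, -1.127378  ]), 'wrist_torque': array([ 0.0024682 , -0.03536023,  0.02670805]), 'width': 0.09373124717656356}
side {'camera_matrix': array([[467.06218233,   0.        , 267.49255795],
       [  0.        , 467.06218233, 205.9824928 ],
       [  0.        ,   0.        ,   1.        ]]), 'R': array([[ 0.8875718 , -0.46049249, -0.01276595],
       [-0.35806752, -0.67218868, -0.64803552],
       [ 0.28983436,  0.57974912, -0.76150312]]), 't': array([-0.48051664,  0.28219432,  1.0218353 ])}
mould_center [(0.9
[... 990 characters left out ...]
pawl_tab [(0.54, [204, 221, 217, 259])]
shelf [(0.79, [305, 183, 438, 263])]
bowl [(0.61, [263, 125, 300, 158]), (0.27, [202, 218, 217, 258])]
jar [(0.82, [341, 133, 367, 164]), (0.63, [261, 123, 302, 161])]
spatula [(0.89, [362, 259, 390, 354]), (0.43, [374, 213, 405, 238])]
wrist {'camera_matrix': array([[354.09723654,   0.        , 277.01686637],
       [  0.        , 354.09723654, 210.47241252],
       [  0.        ,   0.        ,   1.        ]]), 'R': array([[ 3.92841275e-01,  9.19606277e-01, -1.68433385e-04],
       [ 8.85206430e-01, -3.78096564e-01,  2.71021336e-01],
       [ 2.49169237e-01, -1.06617465e-01, -9.62573326e-01]]), 't': array([-0.5495399 , -0.0284144 ,  0.39109478])}
0.95
```

View pics/side0.png

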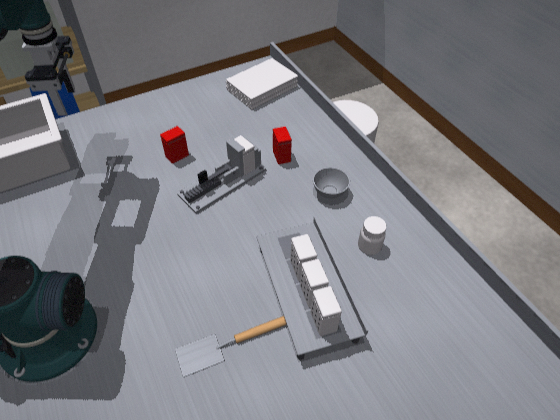

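View pics/top0.png

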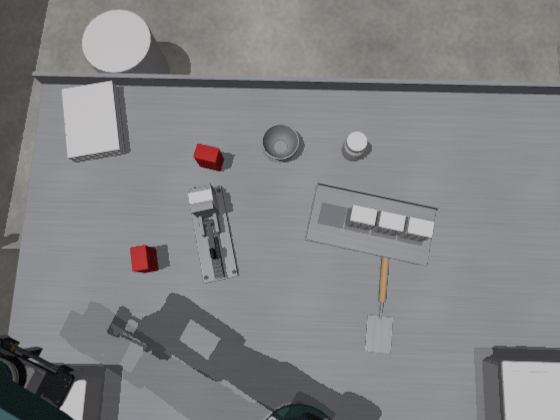

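View pics/wrist0.png

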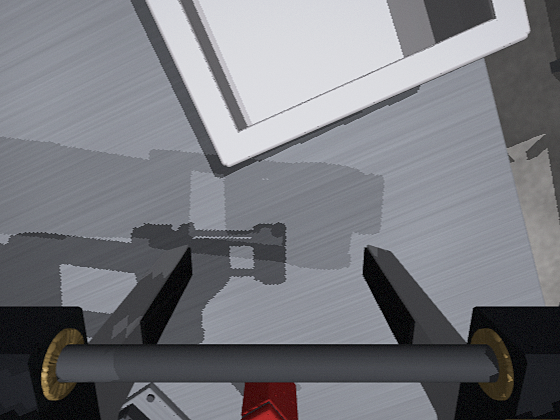

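```bash
python3 - <<'E'
import cv2,numpy as np
s=cv2.imread("pics/side0.png");t=cv2.imread("pics/top0.png")
a=cv2.resize(s[110:230,140:300],None,fx=5,fy=5,interpolation=cv2.INTER_CUBIC)
b=cv2.resize(t[170:290,170:330],None,fx=5,fy=5,interpolation=cv2.INTER_CUBIC)
c=cv2.resize(t[160:280,295:455],None,fx=5,fy=5,interpolation=cv2.INTER_CUBIC)
cv2.imwrite("pics/ca.png",a);cv2.imwrite("pics/cb.png",b);cv2.imwrite("pics/cc.png",c)
E
```

```text
(no output)
```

View pics/ca.png

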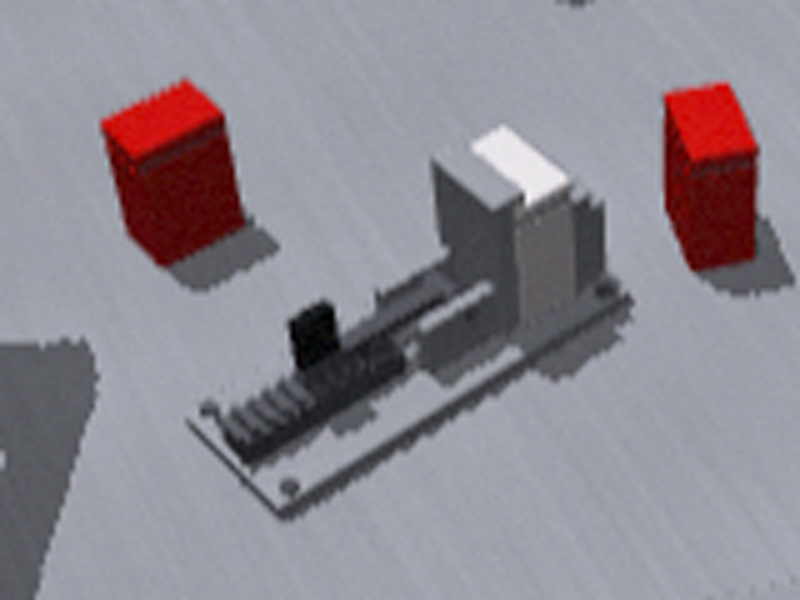

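View pics/cb.png

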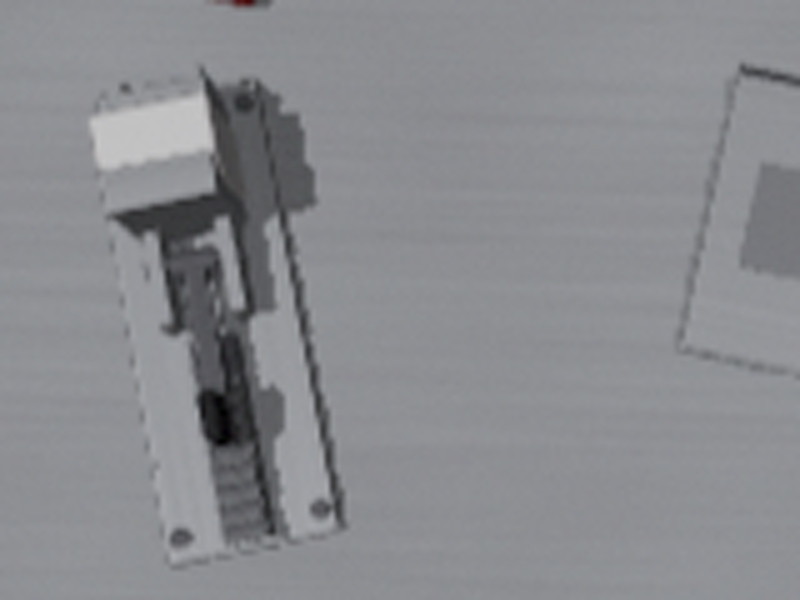

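View pics/cc.png

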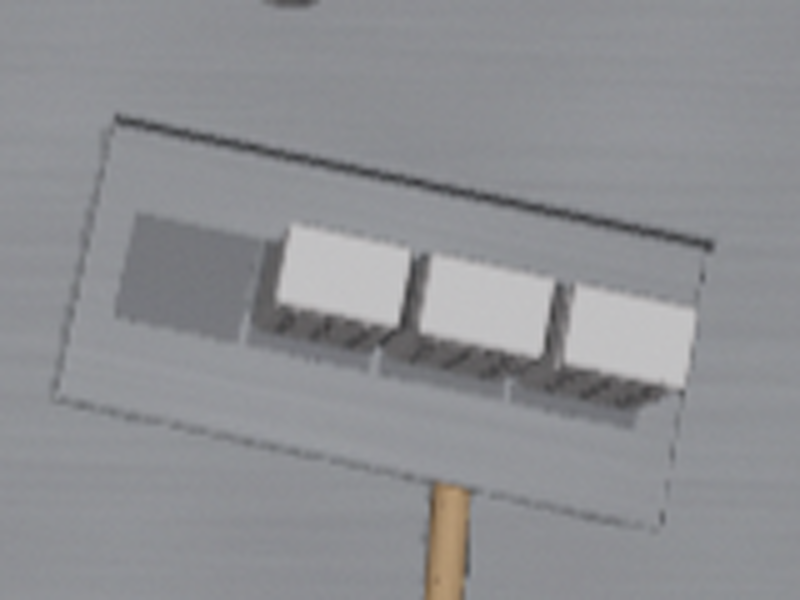

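```bash
cat > h.py <<'E'
import numpy as np,cv2
from scipy.optimize import least_squares
from scipy.spatial.transform import Rotation as Ro
def proj(c,X):
    X=np.atleast_2d(X); p=X@np.array(c["R"]).T+np.array(c["t"]); p=p@np.array(c["camera_matrix"]).T
    return p[:,:2]/p[:,2:]
def ray(c,uv,z):
    K=np.array(c["camera_matrix"]);R=np.array(c["R"]);t=np.array(c["t"])
    d=R.T@np.linalg.solve(K,[uv[0],uv[1],1.]);o=-R.T@t
    return o+d*(z-o[2])/d[2]
def fit(obs,x0):
    """obs: list (cal, local xyz(m), uv); pose x,y,yaw"""
    def f(p):
        c,s=np.cos(p[2]),np.sin(p[2]);r=[]
        for cal,l,uv in obs:
            W=[p[0]+c*l[0]-s*l[1],p[1]+s*l[0]+c*l[1],l[2]]
            r+=list(proj(cal,W)[0]-uv)
        return np.array(r)
    q=least_squares(f,x0,loss="soft_l1"); return q.x,f(q.x).reshape(-1,2)
E
python3 - <<'E'
from bench import *
from h import *
T=get_calibration("top");S=get_calibration("side");W=get_calibration("wrist")
t=lambda u,v,ox,oy:(u/5+ox,v/5+oy)
print([ray(T,t(u,v,170,170),.012).round(3) for u,v in((168,562),(343,527),(262,82))])
obs=[(T,(-.137,.045,.012),t(168,562,170,170)),(T,(-.137,-.045,.012),t(343,527,170,170)),(T,(.108,-.045,.012),t(262,82,170,170)),
(S,(-.137,-.045,.012),t(283,512,140,110)),(S,(-.137,.045,.012),t(188,418,140,110)),(S,(.108,-.045,.012),t(632,298,140,110))]
p,r=fit(obs,[.5,.2,0.2]);print("press",p.round(4),r.round(1).tolist())
# shelf: board top corners x+-75,y+-155
obs=[(T,(-.075,.155,.05),t(55,398,295,160)),(T,(-.075,-.155,.05),t(661,528,295,160)),(T,(.02,.132,.05),t(135,212,295,160)),(T,(-.02,.132,.05),t(115,317,295,160)),
(T,(.02,.064,.14),t(290,224,295,160)),(T,(-.02,-.132,.14),t(683,388,295,160)),(T,(.02,-.132,.14),t(697,306,295,160))]
p,r=fit(obs,[.5,-.2,-.2]);print("shelf",p.round(4),r.round(1).tolist())
o=get_obs();Rt=Ro.from_euler("xyz",o["ee_rot"]).as_matrix();R=W["R"];cam=-R.T@W["t"]
print("cam in tool",Rt.T@(cam-o["tool_pos"]),Rt.T@R.T)
print("tool axes",Rt)
E
```

```text
[array([0.393, 0.252, 0.012]), array([0.413, 0.162, 0.012]), array([0.648, 0.217, 0.012])]
press [0.5367 0.2368 0.2249] [[0.7, 0.0], [0.0, 0.1], [0.0, -1.4], [-1.0, 0.2], [-0.8, -0.3], [0.4, -0.5]]
shelf [ 0.5503 -0.1731 -0.1844] [[-0.6, 0.3], [-0.2, 0.0], [-0.3, 3.4], [0.6, -2.6], [-0.5, -0.6], [0.7, 0.2], [0.4, -0.0]]
cam in tool [-0.00040247 -0.07869857 -0.0813611 ] [[ 9.99999960e-01  1.64395381e-04 -2.29988003e-04]
 [-9.59091418e-05  9.62571484e-01  2.71027911e-01]
 [ 2.65935630e-04 -2.71027878e-01  9.62571461e-01]]
tool axes [[ 3.92929477e-01  9.19568608e-01  3.20466727e-05]
 [ 9.19568603e-01 -3.92929479e-01  9.23362448e-05]
 [ 9.75015945e-05 -6.81251832e-06 -9.99999995e-01]]
```

```bash
python3 - <<'E'
from bench import *
from h import *
T=get_calibration("top");S=get_calibration("side")
a=ray(T,(218/5+170,400/5+170),.08);b=ray(S,(312/5+140,312/5+110),.082)
print(a,b)
p=np.array([.5367,.2368]);c,s=np.cos(.2249),np.sin(.2249)
for q in(a,b):
    d=q[:2]-p;print(c*d[0]+s*d[1],-s*d[0]+c*d[1])
E
```

```text
[0.47071734 0.21909256 0.08      ] [0.46623861 0.22332691 0.082     ]
-0.06826989834218838 -0.00254677996054568
-0.07169153260552849 0.002579728730787892
```

Emit:
jog_arm([
  [0,0,0.09,36,-41,-4,40],
  [0,0,0.09,36,-41,-4,40],
  [0,0,0.09,36,-41,-4,40],
  [0,0,0.09,36,-41,-4,40],
  [0,0,0.09,36,-41,-4,40],
  [0,0,0.09,36,-41,-4,40],
  [0,0,0.089,36,-40,-4,40],
  [0,0,0,0,0,0,40],
])

```text
time: 1.95
tool_pos: [0.4698, 0.2171, 0.274]
ee_rot: [-3.141, 0.001, 1.79]
wrist_force: [-0.2, -0.3, -0.8]
width: 0.0399
```

```bash
cat > shot.py <<'E'
import sys
from bench import *
from h import *
import pickle
def shot(n,name):
    o=get_obs(); c=get_calibration(n); im=snapshot(n)
    cv2.imwrite(f"pics/{name}.png",cv2.cvtColor(im,cv2.COLOR_RGB2BGR)); pickle.dump((c,o),open(f"pics/{name}.pkl","wb"))
    print(n,o["time"],o["tool_pos"].round(4),o["ee_rot"].round(4),o["wrist_force"].round(1),round(o["width"],4))
if __name__=="__main__": shot(sys.argv[1],sys.argv[2])
E
python3 shot.py wrist w1
```

```text
wrist 1.95 [0.4698 0.2171 0.274 ] [-3.1406e+00  8.0000e-04  1.7903e+00] [-0.2 -0.3 -0.8] 0.0399
```

View pics/w1.png

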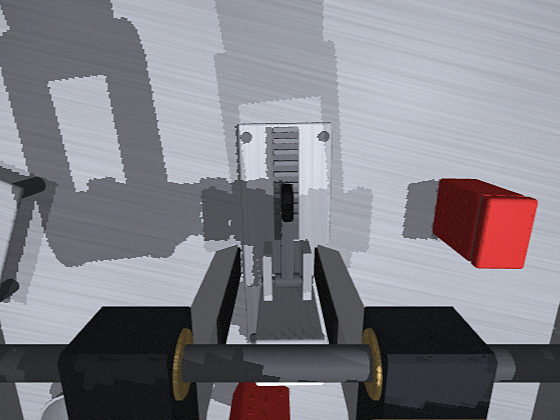

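```bash
python3 - <<'E'
import cv2
a=cv2.imread("pics/w1.png")[110:260,215:355]
cv2.imwrite("pics/w1c.png",cv2.resize(a,None,fx=4,fy=4,interpolation=cv2.INTER_CUBIC))
E
```

```text
(no output)
```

View pics/w1c.png

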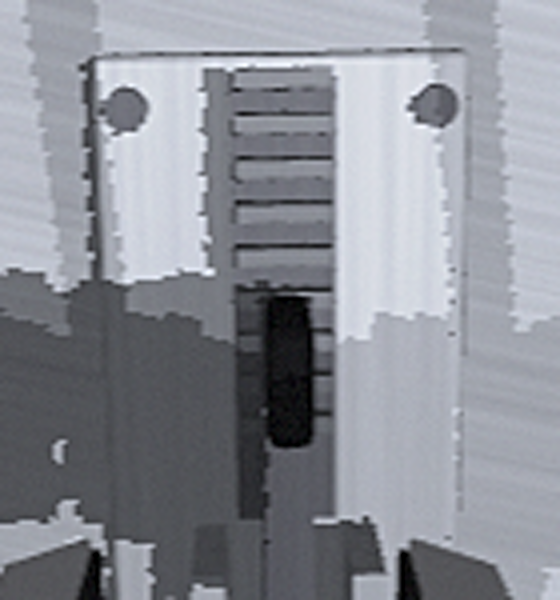

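```bash
python3 - <<'E'
from h import *
import pickle
c,o=pickle.load(open("pics/w1.pkl","rb"))
z=lambda u,v:(u/4+215,v/4+110)
# edge points for yaw
L=[ray(c,z(*q),.012) for q in((97,58),(105,500))];R=[ray(c,z(*q),.012) for q in((465,52),(463,500))]
for a,b in(L,R,(L[0],R[0])): print(a.round(4),b.round(4),np.arctan2(*(b-a)[1::-1]).round(4),np.linalg.norm(b-a).round(4))
obs=[(c,(-.137,.045,.012),z(97,58)),(c,(-.137,-.045,.012),z(465,52))]
p,r=fit(obs,[.5367,.2368,.2249]);print(p,r.round(1).tolist())
e1=ray(c,z(290,447),.082);e2=ray(c,z(290,297),.05);m=ray(c,z(290,383),.082)
cc,s=np.cos(p[2]),np.sin(p[2])
for q in(e1,e2,m):
    d=q[:2]-p[:2];print(q.round(4),(cc*d[0]+s*d[1]).round(4),(-s*d[0]+cc*d[1]).round(4))
E
```

```text
[0.4125 0.1671 0.012 ] [0.5205 0.19   0.012 ] 0.2094 0.1104
[0.3923 0.2514 0.012 ] [0.5005 0.2797 0.012 ] 0.2563 0.1118
[0.4125 0.1671 0.012 ] [0.3923 0.2514 0.012 ] 1.8062 0.0867
[0.52160057 0.30423844 0.2027259 ] [[166.9, 0.1], [-20.4, -0.0]]
[0.4752 0.2262 0.082 ] -0.0612 -0.0671
[0.4512 0.2216 0.05  ] -0.0856 -0.0668
[0.4621 0.2232 0.082 ] -0.0746 -0.0674
```

Emit:
jog_arm([
  [0,0,0.013,-8,6,-20,40],
  [0,0,0,0,0,-40,40],
  [0,0,0,0,0,-35,40],
  [0,0,0,0,0,-15,40],
])

```text
time: 2.5
tool_pos: [0.4583, 0.2267, 0.1627]
ee_rot: [-3.138, -0.0, 1.811]
wrist_force: [0.3, -0.4, 0.4]
width: 0.0402
```

```bash
python3 shot.py wrist w2; python3 shot.py side s2; python3 - <<'E'
import cv2,numpy as np
a=cv2.imread("pics/w2.png")[150:420,150:430]; b=cv2.imread("pics/s2.png")[90:240,140:300]
cv2.imwrite("pics/w2c.png",np.hstack([cv2.resize(a,(415,400)),cv2.resize(b,(380,400),interpolation=cv2.INTER_CUBIC)]))
E
```

```text
wrist 2.5 [0.4583 0.2267 0.1627] [-3.1380e+00 -2.0000e-04  1.8107e+00] [ 0.3 -0.4  0.4] 0.0402
side 2.55 [0.4581 0.2263 0.1616] [-3.1364e+00  1.0000e-04  1.8105e+00] [-0.1 -0.3 -2.2] 0.0396
```

View pics/w2c.png

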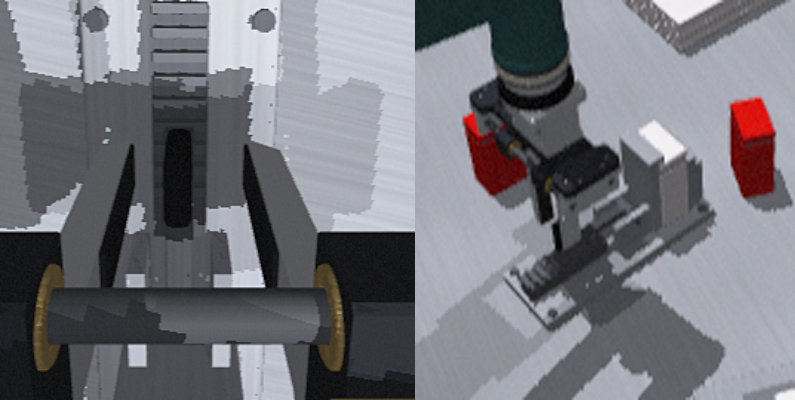

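Emit:
jog_arm([
  [0,0,0,0,0,0,40],
  [0,0,0,0,0,0,40],
])

```text
time: 2.85
tool_pos: [0.461, 0.2262, 0.1666]
ee_rot: [3.138, -0.001, 1.809]
wrist_force: [0.0, -0.1, 0.2]
width: 0.0399
```

```bash
python3 shot.py wrist w3; python3 - <<'E'
import cv2,numpy as np
a=cv2.imread("pics/w3.png")[200:330,190:370]
cv2.imwrite("pics/w3c.png",cv2.resize(a,None,fx=4,fy=4,interpolation=cv2.INTER_CUBIC))
E
```

```text
wrist 2.85 [0.461  0.2262 0.1666] [ 3.1382e+00 -5.0000e-04  1.8091e+00] [ 0.  -0.1  0.2] 0.0399
```

View pics/w3c.png

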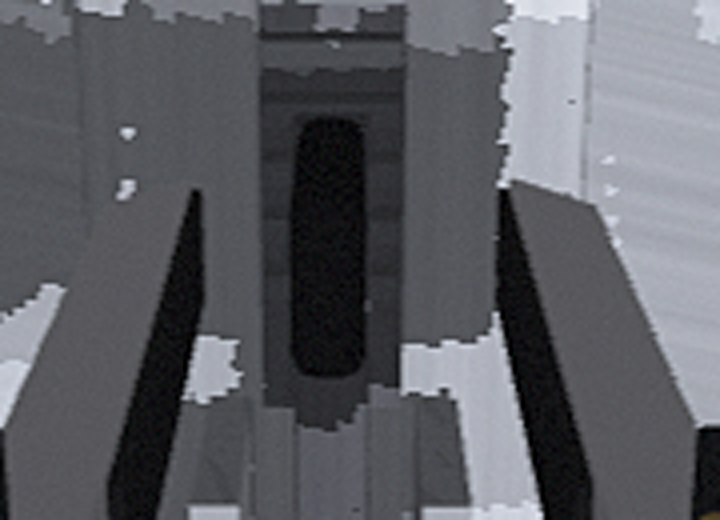

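```bash
python3 - <<'E'
from h import *
import pickle
from bench import get_obs
c,o=pickle.load(open("pics/w3.pkl","rb"))
z=lambda u,v:(u/4+190,v/4+200)
p=np.array([.536,.240,.233]);cc,s=np.cos(p[2]),np.sin(p[2])
Rt=Ro.from_euler("xyz",o["ee_rot"]).as_matrix()
for uv,h in(((330,375),.082),((330,118),.046),((296,340),.082),((365,340),.082)):
    q=ray(c,z(*uv),h);d=q[:2]-p[:2]
    print(q.round(4),"press",(cc*d[0]+s*d[1]).round(4),(-s*d[0]+cc*d[1]).round(4),"tool",(Rt.T@(q-o["tool_pos"])).round(4))
# rail edges & z=.036
for uv in((262,100),(405,100),(262,270),(403,270)):
    q=ray(c,z(*uv),.036);print(q.round(4),(Rt.T@(q-o["tool_pos"])).round(4))
print(get_obs()["joint_positions"].round(3))
E
```

```text
[0.4744 0.2265 0.082 ] press -0.0631 0.0011 tool [-0.003   0.0128  0.0846]
[0.4521 0.2207 0.046 ] press -0.0861 0.0006 tool [-0.0033 -0.0103  0.1206]
[0.4705 0.221  0.082 ] press -0.0681 -0.0034 tool [-0.0074  0.0078  0.0846]
[0.4684 0.2297 0.082 ] press -0.0681 0.0056 tool [0.0016 0.0078 0.0846]
[0.4551 0.2103 0.036 ] [-0.0141 -0.0099  0.1305]
[0.4498 0.2322 0.036 ] [ 0.0084 -0.0099  0.1306]
[0.4835 0.2167 0.036 ] [-0.0146  0.0192  0.1306]
[0.4781 0.2391 0.036 ] [0.0084 0.0193 0.1307]
[ 0.346  0.073  1.661  0.     1.404 -1.463]
```

Emit:
jog_arm([
  [0,0,0,1,-3,-9,40],
  [0,0,0,0,0,-9,40],
  [0,0,0,0,0,0,40],
  [0,0,0,0,0,0,0],
  [0,0,0,0,0,0,0],
  [0,0,0,0,0,0,0],
  [0,0,0,0,0,0,0],
])

```text
time: 3.78
tool_pos: [0.4611, 0.2232, 0.147]
ee_rot: [3.141, -0.001, 1.809]
wrist_force: [-0.9, 1.8, 0.4]
width: 0.0098
```

Emit:
jog_arm([
  [-0.0058,0.0243,0,2.5,0.6,1.8,0],
  [-0.0058,0.0243,0,2.5,0.6,1.8,0],
  [-0.0058,0.0243,0,2.5,0.6,1.8,0],
  [-0.0058,0.0243,0,2.5,0.6,1.8,0],
  [0,0,0,0,0,0,0],
])

```text
time: 4.4
tool_pos: [0.4713, 0.2256, 0.154]
ee_rot: [-3.04, -0.001, 1.809]
wrist_force: [-1.3, 2.9, -0.3]
width: 0.0097
```

```bash
python3 -c "
from bench import *
o=get_obs();print(o['wrist_force'],o['wrist_torque'],o['tool_pos'],o['ee_rot'])"
```

```text
[-1.34970334  2.87312722 -0.31476571] [ 0.6678992   0.1974196  -0.11522814] [0.47132167 0.22556035 0.15400275] [-3.04022829e+00 -1.34703276e-03  1.80893755e+00]
```

Emit:
jog_arm([
  [-0.0058,0.0243,0,2.5,0.6,1.8,0],
  [-0.0058,0.0243,0,2.5,0.6,1.8,0],
  [-0.0058,0.0243,0,2.5,0.6,1.8,0],
  [-0.0058,0.0243,0,2.5,0.6,1.8,0],
  [0,0,0,0,0,0,0],
])

```text
time: 5.03
tool_pos: [0.4815, 0.2279, 0.1609]
ee_rot: [-2.941, -0.002, 1.809]
wrist_force: [1.2, 5.5, -3.5]
width: 0.0094
```

```bash
python3 shot.py side s4; python3 - <<'E'
import cv2,numpy as np
b=cv2.imread("pics/s4.png")[110:230,140:300]
cv2.imwrite("pics/s4c.png",cv2.resize(b,None,fx=5,fy=5,interpolation=cv2.INTER_CUBIC))
E
```

```text
side 5.025 [0.4815 0.2279 0.1609] [-2.9409e+00 -1.6000e-03  1.8089e+00] [ 1.2  5.5 -3.5] 0.0094
```

View pics/s4c.png

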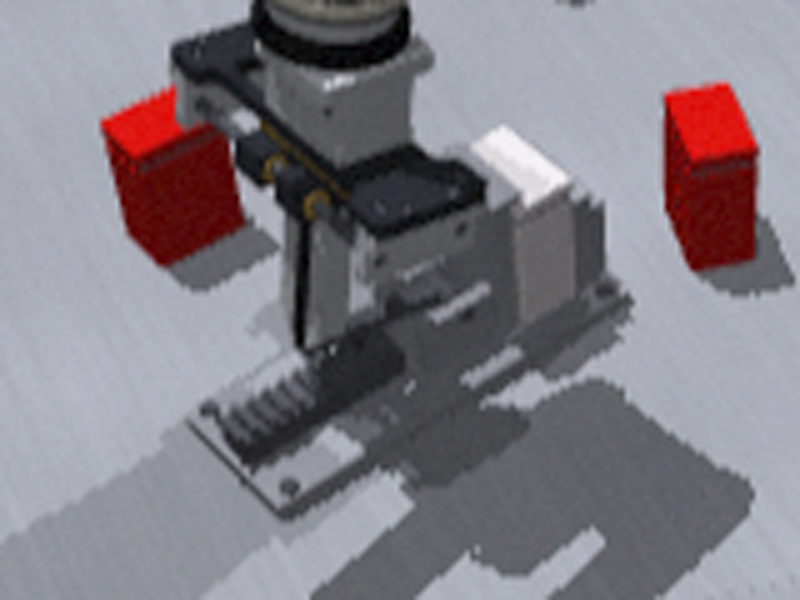

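Emit:
jog_arm([
  [0,0,0,-2,-0.5,0,0],
  [0,0,0,-4,-1,0,0],
  [0,0,0,-4,-1,0,0],
  [0,0,0,0,0,0,0],
])

```text
time: 5.58
tool_pos: [0.4708, 0.2254, 0.1609]
ee_rot: [-2.941, -0.002, 1.809]
wrist_force: [-0.0, 5.1, -2.2]
width: 0.01
```

```bash
python3 shot.py side s5; python3 - <<'E'
import cv2,numpy as np
b=cv2.imread("pics/s5.png")[110:230,140:300]
cv2.imwrite("pics/s5c.png",cv2.resize(b,None,fx=5,fy=5,interpolation=cv2.INTER_CUBIC))
E
```

```text
side 5.575 [0.4708 0.2254 0.1609] [-2.941e+00 -1.700e-03  1.809e+00] [-0.   5.1 -2.2] 0.01
```

View pics/s5c.png

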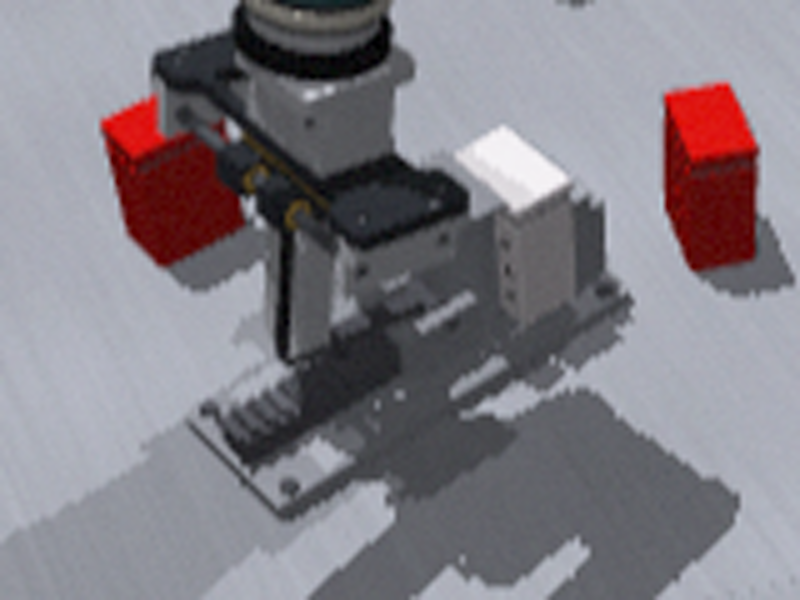

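Emit:
jog_arm([
  [0,0,0,-5.8,-1.4,0,0],
  [0,0,0,-5.8,-1.4,0,0],
  [0,0,0,-5.8,-1.4,0,0],
  [0,0,0,-5.8,-1.4,0,0],
  [0,0,0,-5.8,-1.4,0,0],
  [0,0,0,-5.8,-1.4,0,0],
  [0,0,0,-3.9,-0.9,0,0],
  [0,0,0,-2,-0.5,0,0],
  [0,0,0,0,0,0,0],
])

```text
time: 6.75
tool_pos: [0.4302, 0.2156, 0.1609]
ee_rot: [-2.941, -0.002, 1.809]
wrist_force: [-0.2, 5.5, -3.6]
width: 0.0096
```

Emit:
jog_arm([
  [0,0,0,-2,-0.5,0,0],
  [0,0,0,-1,-0.2,0,0],
  [0,0,0,0,0,0,0],
])

```text
time: 7.12
tool_pos: [0.4285, 0.2152, 0.1607]
ee_rot: [-2.945, -0.002, 1.809]
wrist_force: [4.2, 5.6, -6.7]
width: 0.0098
```

Emit:
jog_arm([
  [0,0,0,-1.5,-0.4,0,0],
  [0,0,0,0,0,0,0],
])

```text
time: 7.38
tool_pos: [0.428, 0.215, 0.1606]
ee_rot: [-2.948, -0.002, 1.809]
wrist_force: [7.7, 7.3, -9.3]
width: 0.01
```

```bash
python3 shot.py side s6; python3 - <<'E'
import cv2,numpy as np
b=cv2.imread("pics/s6.png")[110:230,140:300]
cv2.imwrite("pics/s6c.png",cv2.resize(b,None,fx=5,fy=5,interpolation=cv2.INTER_CUBIC))
E
```

```text
side 7.375 [0.428  0.215  0.1606] [-2.9485e+00 -2.1000e-03  1.8085e+00] [ 7.7  7.3 -9.3] 0.01
```

View pics/s6c.png

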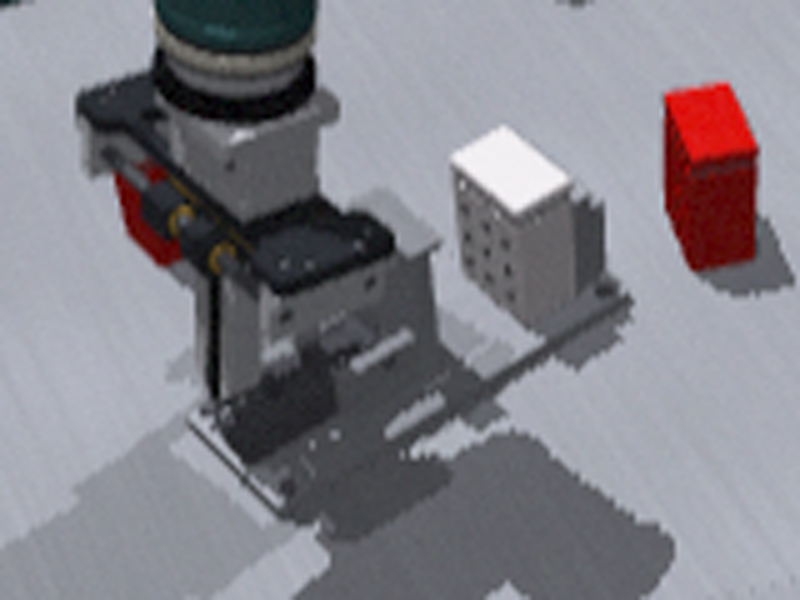

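Emit:
jog_arm([
  [0,0,0,0,0,0,40],
  [0,0,0,0,0,0,40],
  [0,0,0,0,0,0,40],
  [0,0,0,0,0,15,40],
  [0,0,0,0,0,40,40],
  [0,0,0,0,0,45,94],
  [0.0111,-0.047,0,40,9.5,12,94],
  [0.0111,-0.047,0,40,9.5,12,94],
  [0.0111,-0.047,0,40,9.5,0,94],
  [0.0111,-0.047,0,40,9.5,0,94],
  [0,0,0,0,0,0,94],
])

```text
time: 8.8
tool_pos: [0.5871, 0.2521, 0.2853]
ee_rot: [-3.135, 0.001, 1.808]
wrist_force: [-0.7, -0.5, -0.1]
width: 0.0936
```

```bash
python3 shot.py wrist w7; python3 shot.py side s7;python3 - <<'E'
import cv2,numpy as np
b=cv2.imread("pics/s7.png")[90:240,140:300]
cv2.imwrite("pics/s7c.png",cv2.resize(b,None,fx=4,fy=4,interpolation=cv2.INTER_CUBIC))
E
```

```text
wrist 8.8 [0.5871 0.2521 0.2853] [-3.1349e+00  7.0000e-04  1.8083e+00] [-0.7 -0.5 -0.1] 0.0936
side 8.85 [0.5861 0.252  0.2855] [-3.1339e+00  5.0000e-04  1.8087e+00] [ 0.  -0.4 -0.2] 0.0934
```

View pics/w7.png

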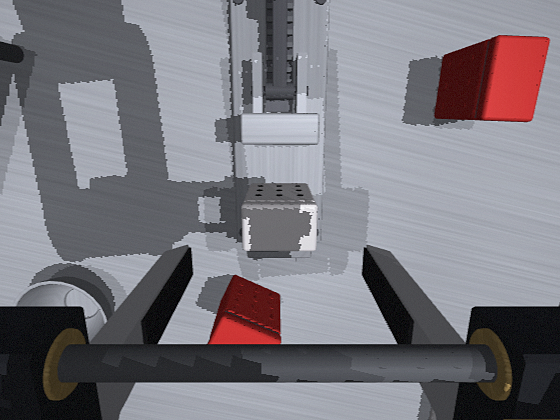

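View pics/s7c.png

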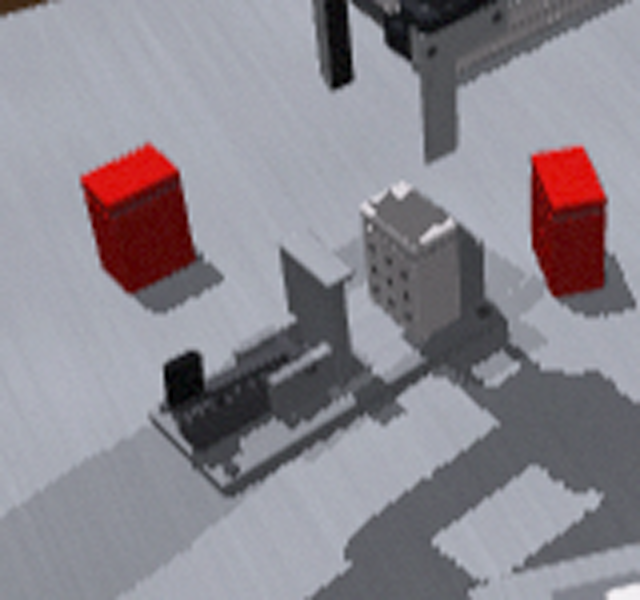

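```bash
python3 - <<'E'
from h import *
import pickle
a=cv2.imread("pics/w7.png")[170:270,220:340]
cv2.imwrite("pics/w7c.png",cv2.resize(a,None,fx=6,fy=6,interpolation=cv2.INTER_CUBIC))
c,o=pickle.load(open("pics/w7.pkl","rb"))
Rt=Ro.from_euler("xyz",o["ee_rot"]).as_matrix()
for uv in((243,204),(317,204),(243,250),(317,250),(280,227)):
    q=ray(c,uv,.102);print(q.round(4),(Rt.T@(q-o["tool_pos"])).round(4))
E
```

```text
[0.5829 0.2233 0.102 ] [-0.0268 -0.0097  0.1834]
[0.5694 0.2789 0.102 ] [ 0.0303 -0.0097  0.1833]
[0.62   0.2313 0.102 ] [-0.0278  0.0283  0.1831]
[0.6061 0.2889 0.102 ] [0.0315 0.0283 0.1831]
[0.5943 0.2555 0.102 ] [0.0018 0.009  0.1832]
```

View pics/w7c.png

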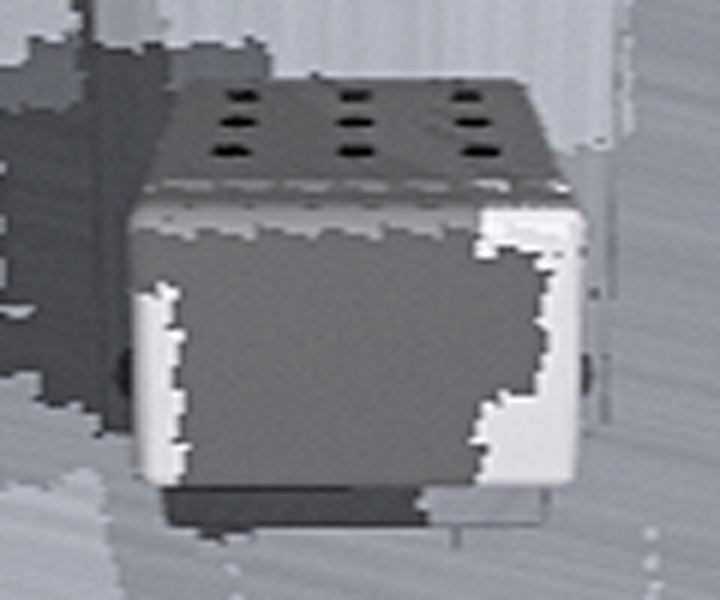

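Emit:
jog_arm([
  [0,0,0,7.5,3.5,-20,94],
  [0,0,0,0,0,-40,94],
  [0,0,0,0,0,-20,94],
  [0,0,0,0,0,0,94],
  [0,0,0,0,0,0,94],
])

```text
time: 9.52
tool_pos: [0.5938, 0.2559, 0.2065]
ee_rot: [-3.137, 0.0, 1.809]
wrist_force: [0.6, 0.5, 1.1]
width: 0.0938
```

```bash
python3 shot.py wrist w8
```

```text
wrist 9.525 [0.5938 0.2559 0.2065] [-3.1371e+00  2.0000e-04  1.8090e+00] [0.6 0.5 1.1] 0.0938
```

View pics/w8.png

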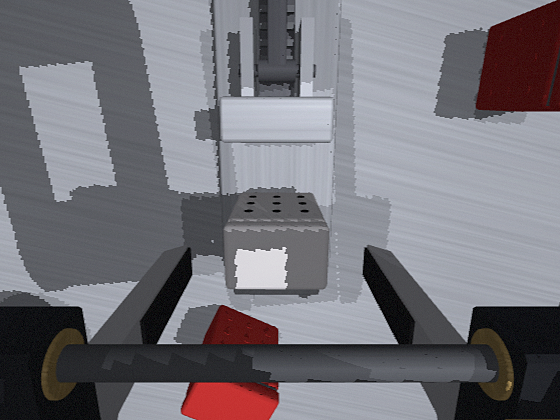

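```bash
python3 - <<'E'
from h import *
import pickle
c,o=pickle.load(open("pics/w8.pkl","rb"))
Rt=Ro.from_euler("xyz",o["ee_rot"]).as_matrix()
for uv,h in(((276.5,258),.102),((277,227),.102),((277,290),.102),((224,250),.102),((329,250),.102),((217,306),.0),((205,345),.09),((278,345),.09)):
    q=ray(c,uv,h);print(q.round(4),(Rt.T@(q-o["tool_pos"])).round(4))
E
```

```text
[0.5948 0.2551 0.102 ] [-0.0009  0.0012  0.1045]
[0.5768 0.2511 0.102 ] [-0.0006 -0.0172  0.1046]
[0.6142 0.2601 0.102 ] [-0.0006  0.0213  0.1044]
[0.597  0.2253 0.102 ] [-0.0305 -0.0036  0.1045]
[0.5831 0.2827 0.102 ] [ 0.0287 -0.0036  0.1045]
[0.6958 0.2237 0.    ] [-0.0553  0.0924  0.2061]
[0.6698 0.2256 0.09  ] [-0.0473  0.0672  0.1162]
[0.6587 0.2716 0.09  ] [0.     0.0673 0.1162]
```

Centred within ~1–2 mm. Descend and grip.

Emit:
jog_arm([
  [0,0,0,1,0,-25,94],
  [0,0,0,0,0,-25,94],
  [0,0,0,0,0,-11,94],
  [0,0,0,0,0,0,70],
  [0,0,0,0,0,0,40],
  [0,0,0,0,0,0,40],
  [0,0,0,0,0,0,40],
  [0,0,0,0,0,0,40],
])

```text
time: 10.58
tool_pos: [0.5948, 0.2557, 0.1452]
ee_rot: [-3.137, 0.0, 1.809]
wrist_force: [-1.3, -0.5, 2.9]
width: 0.0598
```

Emit:
jog_arm([
  [0,0,0,0,0,5,40],
  [0,0,0,0,0,15,40],
  [0,0,0,0,0,35,40],
  [0,0,0,0,0,45,40],
  [0,0,0,0,0,30,40],
  [0,0,-0.07,-27.5,-31,0,40],
  [0,0,-0.07,-27.5,-31,0,40],
  [0,0,-0.07,-27.5,-31,0,40],
  [0,0,-0.07,-27.5,-31,0,40],
  [0,0,-0.07,-27.5,-31,0,40],
  [0,0,-0.072,-27.5,-31,0,40],
  [0,0,0,0,0,0,40],
])

```text
time: 12.08
tool_pos: [0.428, 0.0684, 0.275]
ee_rot: [-3.136, 0.0, 1.384]
wrist_force: [0.1, -0.1, -1.1]
width: 0.0597
```

```bash
python3 shot.py side s9; python3 shot.py wrist w9
```

```text
side 12.075 [0.428  0.0684 0.275 ] [-3.1362e+00  3.0000e-04  1.3844e+00] [ 0.1 -0.1 -1.1] 0.0597
wrist 12.125 [0.429  0.0693 0.2751] [-3.1369e+00 -6.0000e-04  1.3858e+00] [ 0.8  0.2 -1.6] 0.0599
```

View pics/s9.png

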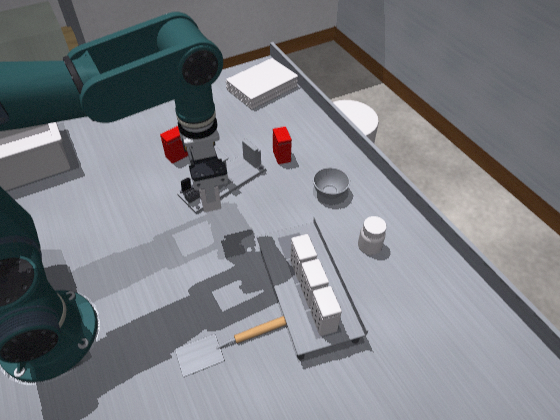

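View pics/w9.png

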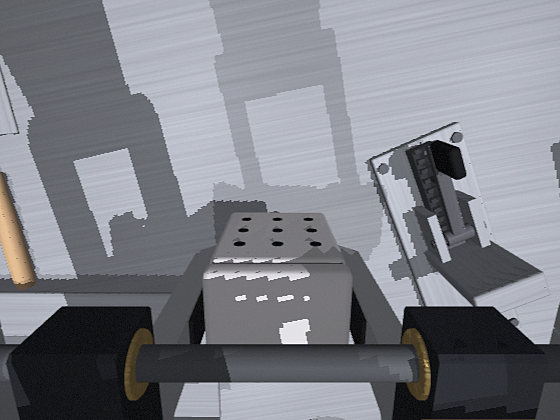

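Emit:
jog_arm([
  [0,0,0,0,0,-40,40],
  [0,0,0,0,0,-50,40],
  [0,0,0,0,0,-30,40],
  [0,0,0,0,0,-12,40],
  [0,0,0,0,0,-4,40],
  [0,0,0,0,0,-2,40],
  [0,0,0,0,0,0,40],
])

```text
time: 13.05
tool_pos: [0.4302, 0.0698, 0.1373]
ee_rot: [-3.137, -0.0, 1.387]
wrist_force: [-0.1, -0.4, -2.2]
width: 0.0593
```

Emit:
jog_arm([
  [0,0,0,0,0,-1.5,40],
  [0,0,0,0,0,-1,40],
  [0,0,0,0,0,-1,40],
  [0,0,0,0,0,0,40],
])

```text
time: 13.55
tool_pos: [0.4296, 0.0696, 0.1331]
ee_rot: [-3.135, 0.0, 1.387]
wrist_force: [-2.0, -0.7, 1.3]
width: 0.0597
```

Emit:
jog_arm([
  [0,0,0,0,0,-0.5,40],
  [0,0,0,0,0,0,64],
  [0,0,0,0,0,0,94],
  [0,0,0,0,0,0,94],
  [0,0,0,0,0,30,94],
  [0,0,0,0,0,50,94],
  [0,0,0,0,0,55,94],
])

```text
time: 14.42
tool_pos: [0.4289, 0.0697, 0.2677]
ee_rot: [-3.133, 0.001, 1.387]
wrist_force: [0.6, 0.3, 0.4]
width: 0.0937
```

Emit:
jog_arm([
  [0,0,-0.18,0,0,0,94],
  [0,0,-0.18,0,0,0,94],
  [0,0,-0.18,0,0,0,94],
  [0,0,-0.18,0,0,0,94],
  [0,0,-0.18,0,0,0,94],
  [0,0,-0.18,0,0,0,94],
  [0,0,-0.18,0,0,0,94],
  [0,0,-0.18,0,0,0,94],
  [0,0,-0.131,0,0,0,94],
  [0,0,0,0,0,0,94],
  [0,0,0,0,0,0,94],
])

```text
time: 15.8
tool_pos: [0.4294, 0.0697, 0.267]
ee_rot: [-3.135, 0.001, -0.182]
wrist_force: [0.4, 0.5, 0.5]
width: 0.0939
```

```bash
python3 shot.py wrist w10
```

```text
wrist 15.8 [0.4294 0.0697 0.267 ] [-3.1349e+00  5.0000e-04 -1.8220e-01] [0.4 0.5 0.5] 0.0939
```

View pics/w10.png

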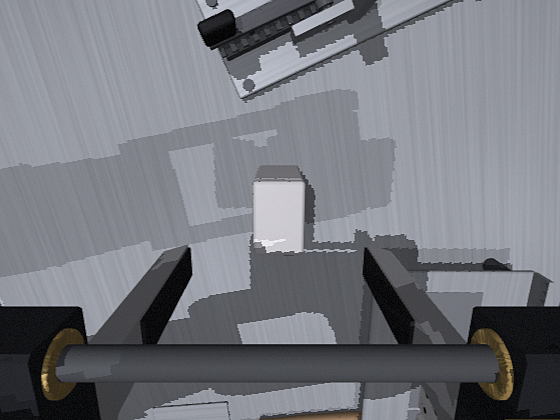

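```bash
python3 - <<'E'
from h import *
import pickle
a=cv2.imread("pics/w10.png")[155:265,230:330]
cv2.imwrite("pics/w10c.png",cv2.resize(a,None,fx=5,fy=5,interpolation=cv2.INTER_CUBIC))
c,o=pickle.load(open("pics/w10.pkl","rb"))
Rt=Ro.from_euler("xyz",o["ee_rot"]).as_matrix()
for uv in((253,180),(305,180),(253,251),(305,251),(279,215.5)):
    q=ray(c,uv,.09);print(q.round(4),(Rt.T@(q-o["tool_pos"])).round(4))
E
```

```text
[0.4175 0.1027 0.09  ] [-0.0176 -0.0291  0.1772]
[0.4554 0.0957 0.09  ] [ 0.0209 -0.0291  0.1772]
[0.4063 0.0474 0.09  ] [-0.0186  0.0272  0.1768]
[0.4464 0.0401 0.09  ] [0.0221 0.0272 0.1768]
[0.4315 0.0722 0.09  ] [ 0.0017 -0.0017  0.177 ]
```

View pics/w10c.png

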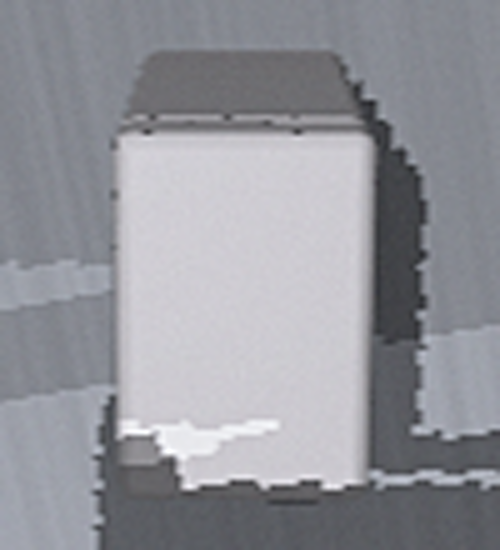

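Emit:
jog_arm([
  [0,0,0,1.5,-0.3,-40,94],
  [0,0,0,0,0,-50,94],
  [0,0,0,0,0,-30,94],
  [0,0,0,0,0,-14,94],
  [0,0,0,0,0,0,60],
  [0,0,0,0,0,0,30],
  [0,0,0,0,0,0,20],
  [0,0,0,0,0,0,20],
  [0,0,0,0,0,0,20],
])

```text
time: 16.98
tool_pos: [0.4311, 0.0694, 0.1335]
ee_rot: [-3.135, -0.0, -0.184]
wrist_force: [0.8, -0.4, -0.3]
width: 0.0474
```

```bash
python3 shot.py wrist w11; python3 -c "
from bench import *
o=get_obs();print(o['wrist_force'],o['wrist_torque'],o['tool_pos'],o['ee_rot'],o['width'])"
```

```text
wrist 16.975 [0.4311 0.0694 0.1335] [-3.1348e+00 -5.0000e-04 -1.8400e-01] [ 0.8 -0.4 -0.3] 0.0474
[-0.39323619 -0.51858204  0.07798218] [-0.01077483  0.06193153 -0.00526455] [0.43102084 0.06937232 0.13337099] [-3.13480308e+00 -1.95341902e-04 -1.84006449e-01] 0.04349396213569284
```

View pics/w11.png

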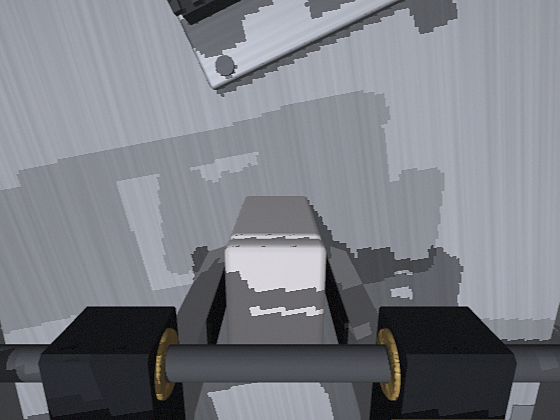

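Emit:
jog_arm([
  [0,0,0,0,0,0,20],
  [0,0,0,0,0,0,20],
  [0,0,0,0,0,5,20],
  [0,0,0,0,0,20,20],
  [0,0,0,0,0,45,20],
  [0,0,0,-2,-20,55,20],
  [0,0,0,-3,-40,45,20],
  [0,0,0,-3,-50,30,20],
  [0,0,0,-3,-50,16,20],
  [0,0,0,0,-40,0,20],
  [0,0,0,0,-14,0,20],
  [0,0,0,0,0,0,20],
])

```text
time: 18.52
tool_pos: [0.4198, -0.1447, 0.3483]
ee_rot: [-3.134, 0.002, -0.185]
wrist_force: [-0.5, 0.1, -1.8]
width: 0.0398
```

Emit:
jog_arm([
  [0,0,0,0,0,0,20],
])

```text
time: 18.65
tool_pos: [0.4199, -0.1435, 0.3487]
ee_rot: [-3.134, 0.001, -0.183]
wrist_force: [0.2, 0.3, -2.1]
width: 0.0398
```

```bash
python3 shot.py wrist w12; python3 shot.py top t12
```

```text
wrist 18.65 [ 0.4199 -0.1435  0.3487] [-3.1338e+00  1.3000e-03 -1.8260e-01] [ 0.2  0.3 -2.1] 0.0398
top 18.7 [ 0.42   -0.1434  0.3489] [-3.1342e+00  8.0000e-04 -1.8220e-01] [ 0.7  0.3 -2.6] 0.0402
```

View pics/w12.png

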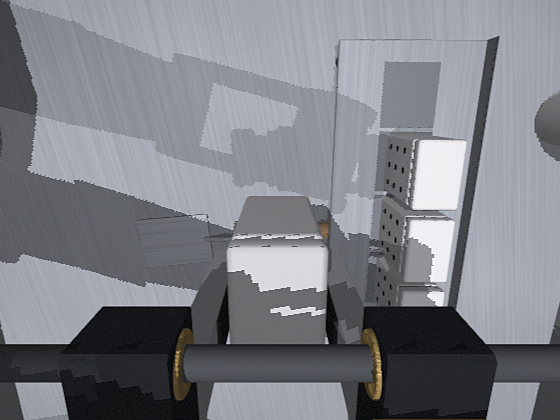

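View pics/t12.png

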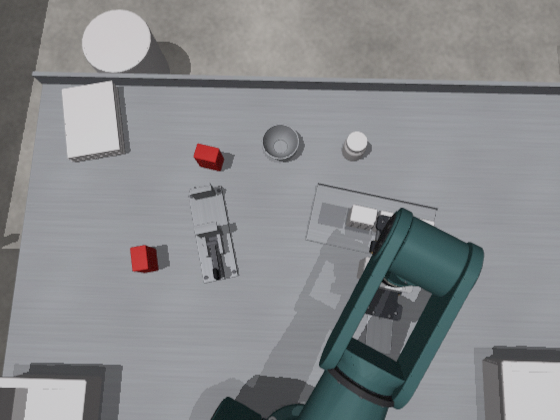

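```bash
python3 - <<'E'
import cv2
a=cv2.imread("pics/w12.png")
cv2.imwrite("pics/w12c.png",cv2.resize(a[30:150,330:505],None,fx=4.5,fy=4.5,interpolation=cv2.INTER_CUBIC))
cv2.imwrite("pics/w12d.png",cv2.resize(a[120:310,365:480],None,fx=3.1,fy=3.1,interpolation=cv2.INTER_CUBIC))
E
```

```text
(no output)
```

View pics/w12c.png

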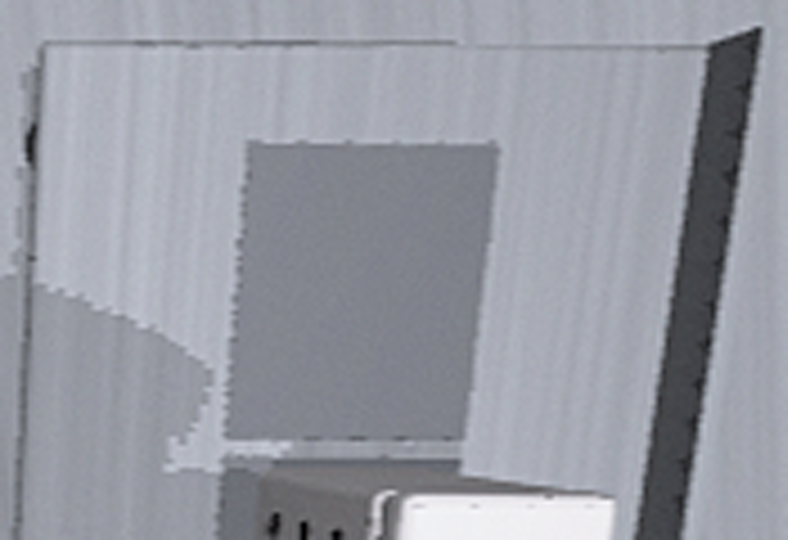

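View pics/w12d.png

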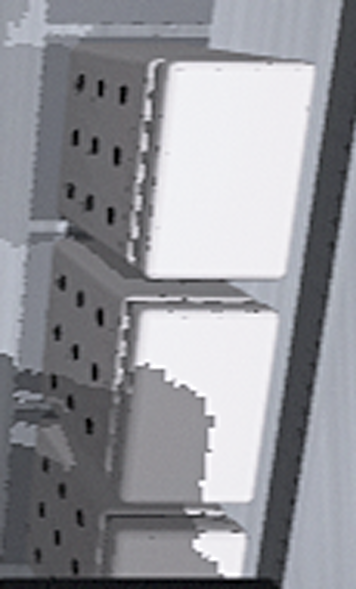

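```bash
python3 - <<'E'
from h import *
import pickle
c,o=pickle.load(open("pics/w12.pkl","rb"))
C=lambda u,v:((u+.0)/4.5+330,v/4.5+30); D=lambda u,v:(u/3.1+365,v/3.1+120)
def quad(pts,h,f):
    q=np.array([ray(c,f(*p),h) for p in pts]);m=q.mean(0)
    tl,tr,br,bl=q
    yx=[np.arctan2(*(b-a)[1::-1]) for a,b in((tl,tr),(bl,br))]; yy=[np.arctan2(*(a-b)[1::-1])-np.pi/2 for a,b in((tl,bl),(tr,br))]
    print(m.round(4),"yaw",np.round(yx,3),np.round(yy,3),"size",np.round([np.linalg.norm(tr-tl),np.linalg.norm(br-bl),np.linalg.norm(tl-bl),np.linalg.norm(tr-br)],4));return m
P=quad([(247,142),(498,143),(463,440),(225,437)],.05,C)
A=quad([(158,60),(317,63),(287,278),(141,277)],.14,D)
B=quad([(128,303),(279,308),(253,502),(116,501)],.14,D)
v=(A-B)[:2];print("pitch",np.linalg.norm(v),"row yaw",np.arctan2(v[1],v[0])-np.pi/2)
print("extrap",A[:2]+v/np.linalg.norm(v)*.068, A[:2]+v)
for p,l in(((43,45),1),((712,45),1)): print(ray(c,C(*p),.05))
# held mould: top in w12
Rt=Ro.from_euler("xyz",o["ee_rot"]).as_matrix()
print("tool->patch",(Rt.T@(P-o["tool_pos"])).round(4))
E
```

```text
[ 0.5702 -0.0738  0.05  ] yaw [-0.187 -0.195] [-0.182 -0.187] size [0.0557 0.0554 0.0638 0.0642]
[ 0.5558 -0.1397  0.14  ] yaw [-0.201 -0.189] [-0.158 -0.182] size [0.0414 0.04   0.0585 0.058 ]
[ 0.5428 -0.2052  0.14  ] yaw [-0.216 -0.189] [-0.144 -0.178] size [0.0418 0.0398 0.06   0.0588]
pitch 0.06681298875057284 row yaw -0.1964472534294004
extrap [ 0.56911033 -0.07300107] [ 0.56887864 -0.07416525]
[ 0.50693423 -0.00938538  0.05      ]
[ 0.6505952  -0.03597071  0.05      ]
tool->patch [ 0.1355 -0.0935  0.2993]
```

Emit:
jog_arm([
  [0,0,-0.003,37.5,17.2,0,20],
  [0,0,0,37.5,17.2,-5,20],
  [0,0,0,37.5,17.2,-15,20],
  [0,0,0,37.5,17.2,-25,20],
  [0,0,0,0,0,-20,20],
  [0,0,0,0,0,0,20],
  [0,0,0,0,0,0,20],
])

```text
time: 19.62
tool_pos: [0.57, -0.0754, 0.2852]
ee_rot: [-3.135, -0.001, -0.186]
wrist_force: [-0.6, 0.4, -2.5]
width: 0.0398
```

```bash
python3 shot.py wrist w13; python3 shot.py side s13; python3 -c "
import cv2
b=cv2.imread('pics/s13.png')[170:380,220:400]
cv2.imwrite('pics/s13c.png',cv2.resize(b,None,fx=2.8,fy=2.8,interpolation=cv2.INTER_CUBIC))"
```

```text
wrist 19.625 [ 0.57   -0.0754  0.2852] [-3.1349e+00 -1.2000e-03 -1.8640e-01] [-0.6  0.4 -2.5] 0.0398
side 19.675 [ 0.5701 -0.0757  0.2858] [-3.135e+00 -2.400e-03 -1.868e-01] [-0.3  0.2 -2.3] 0.04
```

View pics/s13c.png

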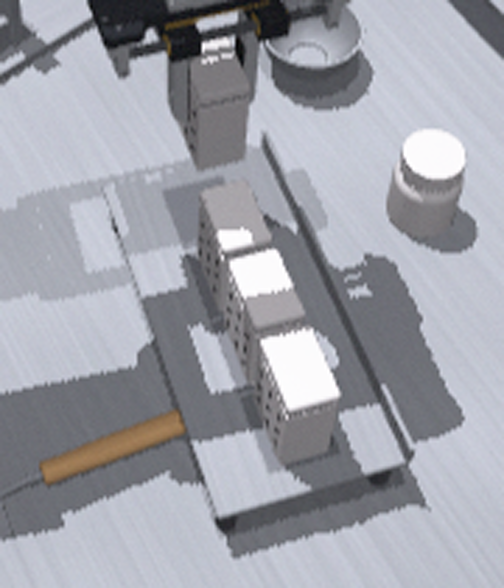

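View pics/w13.png

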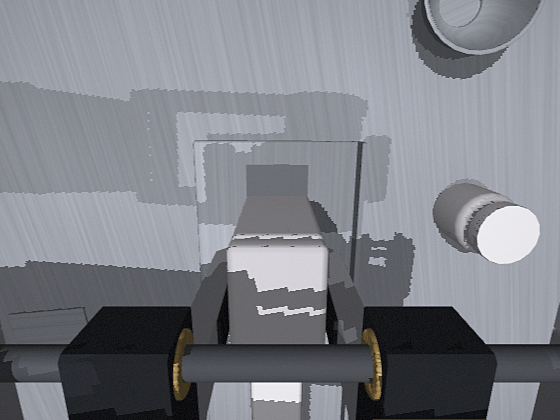

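```bash
python3 - <<'E'
from h import *
import pickle
c,o=pickle.load(open("pics/w13.pkl","rb"))
a=cv2.imread("pics/w13.png")
cv2.imwrite("pics/w13c.png",cv2.resize(a[130:260,190:370],None,fx=4.4,fy=4.4,interpolation=cv2.INTER_CUBIC))
Rt=Ro.from_euler("xyz",o["ee_rot"]).as_matrix()
for uv in((247,165),(308,165)):
    q=ray(c,uv,.05);print(q.round(4),(Rt.T@(q-o["tool_pos"])).round(4))
E
```

```text
[ 0.5501 -0.0379  0.05  ] [-0.0268 -0.0315  0.2354]
[ 0.6038 -0.0481  0.05  ] [ 0.0279 -0.0316  0.2355]
```

View pics/w13c.png

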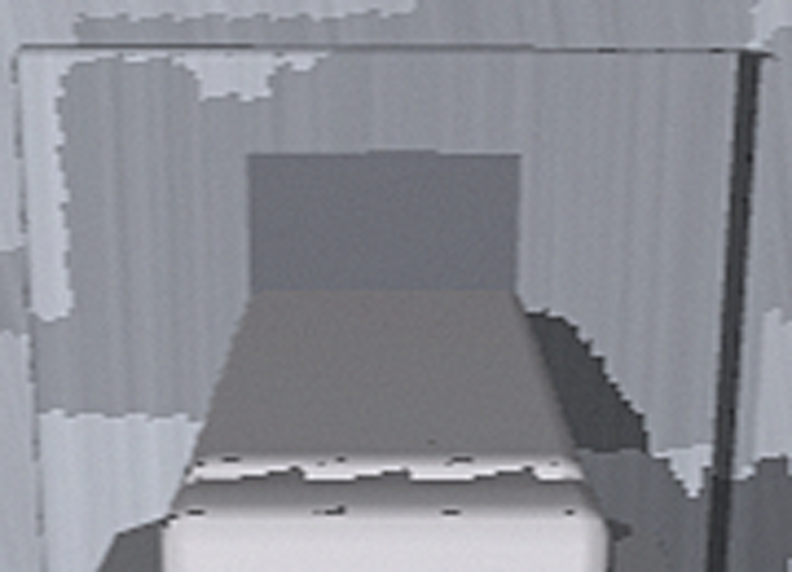

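```bash
python3 - <<'E'
from h import *
import pickle
c,o=pickle.load(open("pics/w13.pkl","rb"))
Rt=Ro.from_euler("xyz",o["ee_rot"]).as_matrix()
for l in((-.02,-.03,.1335),(.02,-.03,.1335),(-.02,-.03,.0435),(.02,-.03,.0435)):
    uv=proj(c,Rt@np.array(l)+o["tool_pos"])[0];print(l,uv.round(1),((uv-[190,130])*4.4).round(0))
E
```

```text
(-0.02, -0.03, 0.1335) [244.4 191.9] [239. 272.]
(0.02, -0.03, 0.1335) [308.7 191.9] [522. 273.]
(-0.02, -0.03, 0.0435) [222.8 244.9] [144. 506.]
(0.02, -0.03, 0.0435) [329. 245.] [611. 506.]
```

Emit:
jog_arm([
  [0,0,0,0,0,-20,20],
  [0,0,0,0,0,-30,20],
  [0,0,0,0,0,-25,20],
  [0,0,0,0,0,-15,20],
  [0,0,0,0,0,0,20],
  [0,0,0,0,0,0,20],
])

```text
time: 20.48
tool_pos: [0.5706, -0.076, 0.1958]
ee_rot: [-3.135, -0.003, -0.187]
wrist_force: [0.3, 0.2, -1.1]
width: 0.0397
```

```bash
python3 shot.py wrist w14; python3 shot.py side s14; python3 -c "
import cv2
b=cv2.imread('pics/s14.png')[210:340,260:360]
cv2.imwrite('pics/s14c.png',cv2.resize(b,None,fx=4.6,fy=4.6,interpolation=cv2.INTER_CUBIC))
b=cv2.imread('pics/w14.png')[170:330,190:370]
cv2.imwrite('pics/w14c.png',cv2.resize(b,None,fx=3.7,fy=3.7,interpolation=cv2.INTER_CUBIC))"
```

```text
wrist 20.475 [ 0.5706 -0.076   0.1958] [-3.135e+00 -2.500e-03 -1.872e-01] [ 0.3  0.2 -1.1] 0.0397
side 20.525 [ 0.5707 -0.076   0.1959] [-3.135e+00 -2.800e-03 -1.871e-01] [ 0.2  0.5 -1.9] 0.0398
```

View pics/s14c.png

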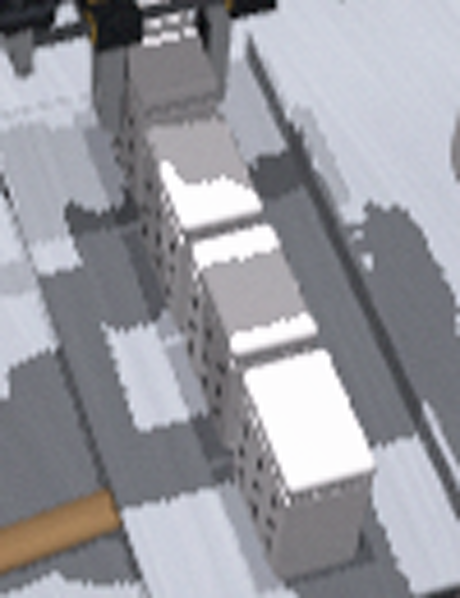

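View pics/w14c.png

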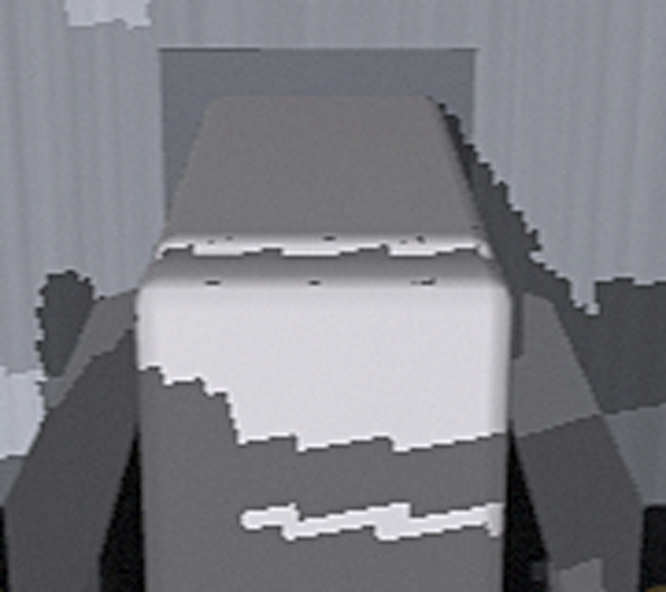

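```bash
python3 - <<'E'
from h import *
import pickle
c,o=pickle.load(open("pics/w14.pkl","rb"))
Rt=Ro.from_euler("xyz",o["ee_rot"]).as_matrix()
f=lambda u,v:(u/3.7+190,v/3.7+170)
for uv in((161,48),(477,48)):
    q=ray(c,f(*uv),.05);print("patch",q.round(4),(Rt.T@(q-o["tool_pos"])).round(4))
for l in((-.02,-.03,.1335),(.02,-.03,.1335),(-.02,-.03,.0435),(.02,-.03,.0435)):
    uv=proj(c,Rt@np.array(l)+o["tool_pos"])[0];print(l,((uv-[190,170])*3.7).round(0))
# side camera: rows top centre lines
S=get=pickle.load(open("pics/s14.pkl","rb"))[0]
g=lambda u,v:(u/4.6+260,v/4.6+210)
for nm,uv in(("A TL",(150,128)),("A TR",(220,118)),("A BL",(182,232)),("A BR",(262,212)),("B TL",(196,240)),("B TR",(272,225)),("B BL",(232,355)),("B BR",(318,330)),("C TL",(245,368)),("C TR",(325,350)),("C BL",(290,490)),("C BR",(373,467))):
    print(nm,ray(S,g(*uv),.14).round(4)[:2])
print("held near edge L/R", ray(S,g(133,105),.152).round(4)[:2],ray(S,g(216,100),.152).round(4)[:2])
E
```

```text
patch [ 0.5497 -0.0374  0.05  ] [-0.0281 -0.0331  0.1459]
patch [ 0.6044 -0.0478  0.05  ] [ 0.0276 -0.0331  0.1461]
(-0.02, -0.03, 0.1335) [201.  81.]
(0.02, -0.03, 0.1335) [439.  81.]
(-0.02, -0.03, 0.0435) [121. 277.]
(0.02, -0.03, 0.0435) [514. 277.]
A TL [ 0.5478 -0.1095]
A TR [ 0.5799 -0.1198]
A BL [ 0.5319 -0.1672]
A BR [ 0.5695 -0.1748]
B TL [ 0.5353 -0.1739]
B TR [ 0.5698 -0.183 ]
B BL [ 0.5192 -0.2325]
B BR [ 0.5588 -0.2393]
C TL [ 0.5209 -0.2406]
C TR [ 0.5561 -0.2492]
C BL [ 0.5076 -0.2986]
C BR [ 0.5437 -0.3058]
held near edge L/R [ 0.5427 -0.1017] [ 0.5784 -0.1174]
```

Emit:
jog_arm([
  [0,0,0,0.2,1.3,-3,20],
  [0,0,0,0,0,-5,20],
  [0,0,0,0,0,-2,20],
  [0,0,0,0,0,0,20],
])

```text
time: 21.08
tool_pos: [0.57, -0.0745, 0.1838]
ee_rot: [-3.135, 0.001, -0.187]
wrist_force: [0.4, 0.3, -2.2]
width: 0.0397
```

Emit:
jog_arm([
  [0,0,0,0,0,0,20],
  [0,0,0,0,0,-0.7,20],
  [0,0,0,0,0,0,20],
])

```text
time: 21.45
tool_pos: [0.5701, -0.0745, 0.1833]
ee_rot: [-3.135, 0.001, -0.187]
wrist_force: [0.4, -0.1, -1.3]
width: 0.04
```

Emit:
jog_arm([
  [0,0,0,0,0,-0.7,20],
  [0,0,0,0,0,0,20],
])

```text
time: 21.7
tool_pos: [0.5701, -0.0745, 0.1833]
ee_rot: [-3.135, -0.0, -0.187]
wrist_force: [-0.8, 0.5, 1.2]
width: 0.0399
```

```bash
python3 shot.py wrist w15; python3 shot.py side s15; python3 - <<'E'
from h import *
import pickle
b=cv2.imread('pics/s15.png')[210:340,260:360]; b=cv2.resize(b,(400,520),interpolation=cv2.INTER_CUBIC)
a=cv2.imread('pics/w15.png')[170:300,190:290+80]; a=cv2.resize(a,None,fx=2.2,fy=2.2,interpolation=cv2.INTER_CUBIC)
o=np.zeros((520,800,3),np.uint8);o[:,:400]=b;o[:a.shape[0],400:400+a.shape[1]]=a[:,:400]
cv2.imwrite('pics/c15.png',o)
E
```

```text
wrist 21.7 [ 0.5701 -0.0745  0.1833] [-3.1349 -0.     -0.187 ] [-0.8  0.5  1.2] 0.0399
side 21.75 [ 0.5701 -0.0745  0.1833] [-3.135  -0.     -0.1871] [-1.4 -0.4  1.1] 0.0395
```

View pics/c15.png

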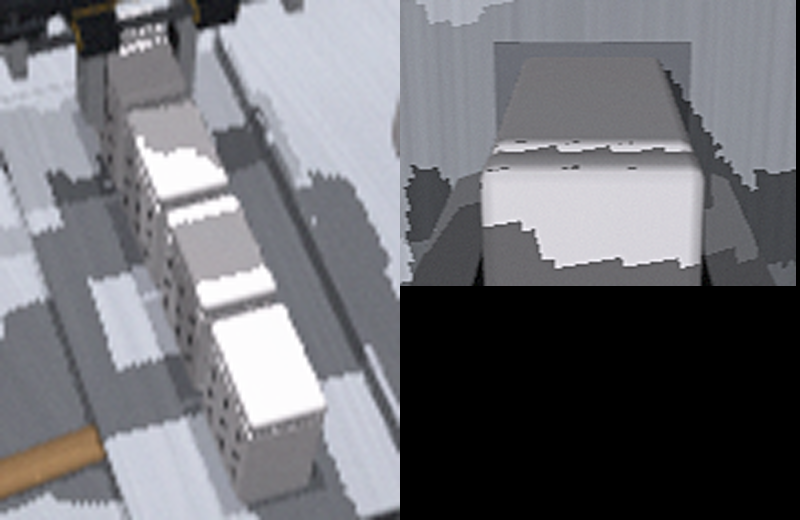

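Emit:
jog_arm([
  [0,0,0,0,0,0,50],
  [0,0,0,0,0,0,70],
  [0,0,0,0,0,0,70],
  [0,0,0,0,0,20,70],
  [0,0,0,0,0,45,70],
  [0,0,0,0,0,50,70],
  [0,0,0,-40,0,50,70],
  [0,0,0,-50,-30,0,70],
  [0,0,0,-50,-40,0,70],
  [0,0,0,0,0,0,70],
  [0,0,0,0,0,0,70],
])

```text
time: 23.18
tool_pos: [0.4325, -0.1435, 0.3467]
ee_rot: [-3.134, -0.001, -0.188]
wrist_force: [-0.8, 0.2, 0.7]
width: 0.0701
```

```bash
python3 shot.py wrist w16; python3 shot.py side s16;python3 -c "
import cv2
b=cv2.imread('pics/s16.png')[210:340,250:360]
cv2.imwrite('pics/s16c.png',cv2.resize(b,None,fx=4.6,fy=4.6,interpolation=cv2.INTER_CUBIC))"
```

```text
wrist 23.175 [ 0.4325 -0.1435  0.3467] [-3.1344e+00 -7.0000e-04 -1.8750e-01] [-0.8  0.2  0.7] 0.0701
side 23.225 [ 0.4329 -0.1432  0.3465] [-3.1344e+00 -1.0000e-04 -1.8640e-01] [-0.2 -0.1  0.3] 0.07
```

View pics/w16.png

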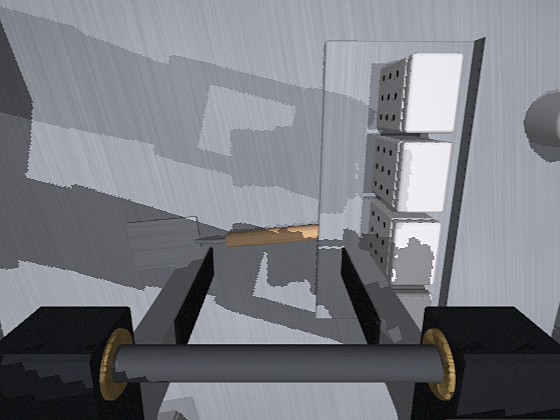

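View pics/s16c.png

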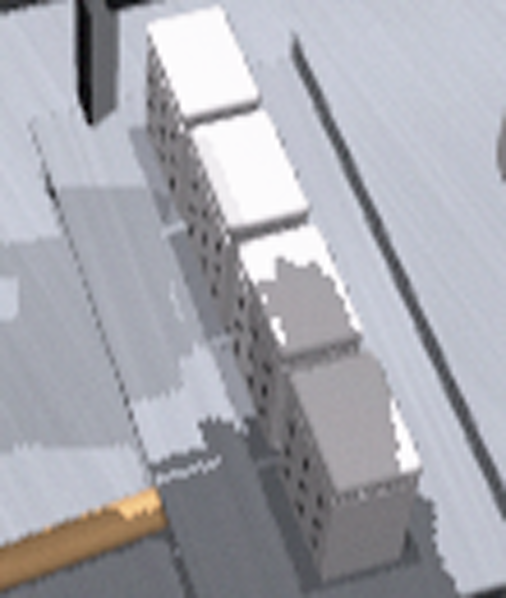

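```bash
python3 - <<'E'
import cv2
a=cv2.imread("pics/w16.png")
cv2.imwrite("pics/w16a.png",cv2.resize(a[45:145,360:480],None,fx=6,fy=6,interpolation=cv2.INTER_CUBIC))
cv2.imwrite("pics/w16b.png",cv2.resize(a[125:225,360:480],None,fx=6,fy=6,interpolation=cv2.INTER_CUBIC))
E
```

```text
(no output)
```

View pics/w16a.png

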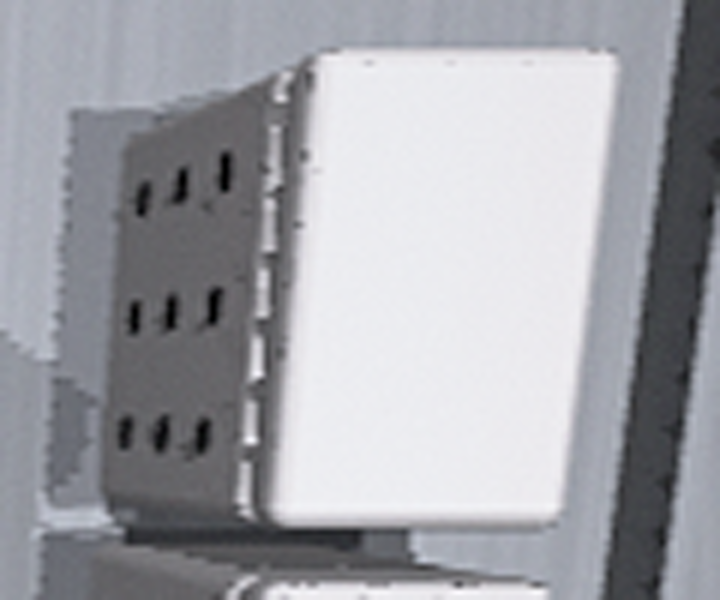

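View pics/w16b.png

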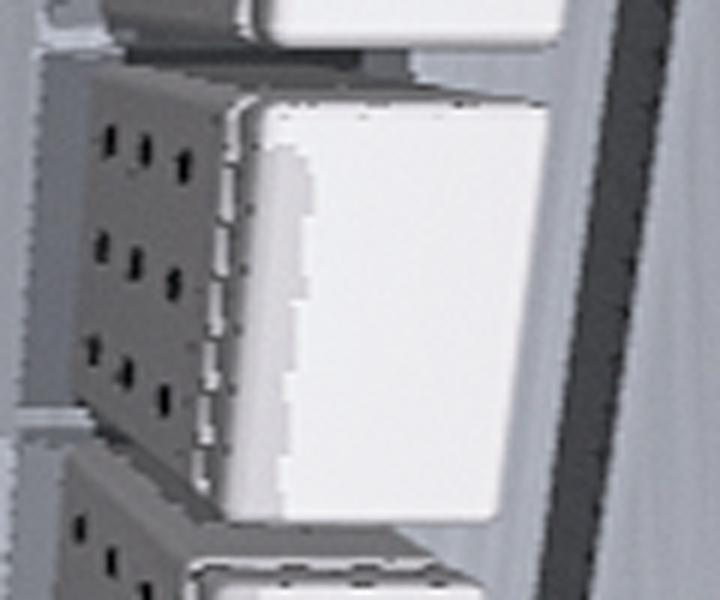

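```bash
python3 - <<'E'
from h import *
import pickle
c,o=pickle.load(open("pics/w16.pkl","rb"))
a=lambda u,v:(u/6+360,v/6+45); b=lambda u,v:(u/6+360,v/6+125)
yaw=-.187;X=np.array([np.cos(yaw),np.sin(yaw)]);Y=np.array([-X[1],X[0]])
P0=np.array([.5503,-.1731])
def loc(q): d=q[:2]-P0;return np.array([d@X,d@Y])*1000
for n,uv,f in(("D TL",(305,52),a),("D TR",(620,55),a),("D BR",(565,527),a),("D BL",(258,527),a),("A TL",(250,100),b),("A TR",(550,104),b),("A BR",(500,522),b),("A BL",(218,522),b),("B TR",(485,578),b),("B TL",(192,568),b)):
    print(n,loc(ray(c,f(*uv),.14)).round(1))
# holes on -x face at known z? bottom edge corners at board
for n,uv,f in(("D bot +y",(125,140),a),("D bot -y",(103,515),a),("patchD TL",(72,108),a),("patchD BL",(45,505),a),("A bot +y",(95,68),b),("A bot-y",(72,405),b),("patchA TL",(45,55),b),("patchA BL",(18,405),b)):
    print(n,loc(ray(c,f(*uv),.05)).round(1))
S=pickle.load(open("pics/s16.pkl","rb"))[0]
g=lambda u,v:(u/4.6+250,v/4.6+210)
for n,uv in(("D TL",(148,22)),("D TR",(222,8)),("D BR",(262,100)),("D BL",(187,122)),("A TL",(193,128)),("A TR",(268,110)),("A BR",(308,215)),("A BL",(232,235)),("B TL",(240,245)),("B TR",(318,226)),("B BR",(360,340)),("B BL",(284,360)),("C TL",(290,370)),("C TR",(375,350)),("C BR",(420,470)),("C BL",(335,494))):
    print("S",n,loc(ray(S,g(*uv),.14)).round(1))
E
```

```text
D TL [-20.  128.5]
D TR [ 19.6 128.1]
D BR [20.3 70.1]
D BL [-20.4  70.1]
A TL [-20.9  63.2]
A TR [19.3 62.7]
A BR [19.8  4.6]
A BL [-19.9   4.6]
B TR [18.7 -3.6]
B TL [-23.   -2.2]
D bot +y [-17.3 128.4]
D bot -y [-16.4  67.4]
patchD TL [-26.4 133.3]
patchD BL [-26.6  69.1]
A bot +y [-17.3  61.8]
A bot-y [-17.1   1.6]
patchA TL [-26.2  64. ]
patchA BL [-26.9   1.6]
S D TL [-16.  130.1]
S D TR [ 21.5 127.7]
S D BR [21.  68.4]
S D BL [-17.2  66.6]
S A TL [-15.6  62.5]
S A TR [21.7 62. ]
S A BR [18.6  0.4]
S A BL [-18.    0.3]
S B TL [-16.3  -5.8]
S B TR [20.8 -6.6]
S B BR [ 17.1 -67.6]
S B BL [-17.9 -67.2]
S C TL [-17.1 -72.6]
S C TR [ 21.5 -74.2]
S C BR [  18.1 -133. ]
S C BL [ -19.6 -132.9]
```

Emit:
jog_arm([
  [0,0,0,38.5,-13.5,-12,70],
  [0,0,0,38.5,-13.5,-30,70],
  [0,0,0,38.5,-13.5,-30,70],
  [0,0,0,0,0,0,70],
  [0,0,0,0,0,0,70],
])

```text
time: 23.9
tool_pos: [0.5483, -0.1832, 0.2743]
ee_rot: [-3.135, 0.001, -0.185]
wrist_force: [-0.5, 0.0, 0.2]
width: 0.07
```

```bash
python3 shot.py wrist w17
```

```text
wrist 23.9 [ 0.5483 -0.1832  0.2743] [-3.1345e+00  1.3000e-03 -1.8540e-01] [-0.5  0.   0.2] 0.07
```

Emit:
jog_arm([
  [0,0,0,-6.3,-33.4,0,70],
  [0,0,0,-6.3,-33.4,0,70],
  [0,0,0,0,0,0,70],
  [0,0,0,0,0,0,70],
])

```text
time: 24.45
tool_pos: [0.5351, -0.2501, 0.2761]
ee_rot: [-3.135, -0.002, -0.187]
wrist_force: [0.1, -0.4, -0.1]
width: 0.0702
```

```bash
python3 shot.py wrist w18; python3 - <<'E'
import cv2,numpy as np
a=cv2.imread("pics/w17.png")[20:320,170:390];b=cv2.imread("pics/w18.png")[20:320,170:390]
cv2.imwrite("pics/w1718.png",np.hstack([cv2.resize(x,(400,545),interpolation=cv2.INTER_CUBIC) for x in(a,b)]))
E
```

```text
wrist 24.45 [ 0.5351 -0.2501  0.2761] [-3.135e+00 -2.100e-03 -1.868e-01] [ 0.1 -0.4 -0.1] 0.0702
```

View pics/w1718.png

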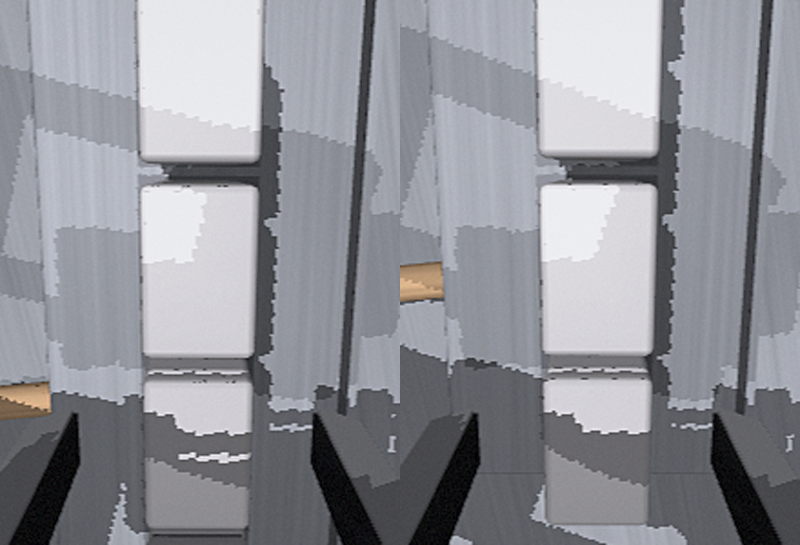

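```bash
python3 - <<'E'
from h import *
import pickle
for n in("w17","w18"):
    g=cv2.imread(f"pics/{n}.png",0).astype(float)
    c,o=pickle.load(open(f"pics/{n}.pkl","rb"))
    p=g[95:135,262:282].mean(1); print(n,p.round(0).astype(int).tolist())
    p2=g[205:235,262:282].mean(1); print(n,"lower",p2.round(0).astype(int).tolist())
    for r in (70,150): print("h",r,g[r-8:r+8,235:325].mean(0).round(0).astype(int).tolist())
a=cv2.imread("pics/w17.png")[90:140,235:325];b=cv2.imread("pics/w18.png")[90:140,235:325]
cv2.imwrite("pics/gap.png",np.vstack([cv2.resize(x,None,fx=6,fy=6,interpolation=cv2.INTER_NEAREST) for x in(a,b)]))
E
```

```text
w17 [217, 217, 217, 216, 217, 216, 217, 217, 217, 220, 201, 179, 159, 143, 93, 68, 65, 79, 76, 74, 73, 73, 53, 53, 70, 78, 124, 166, 213, 223, 223, 235, 236, 235, 235, 235, 235, 235, 234, 233]
w17 lower [209, 209, 208, 208, 208, 208, 208, 208, 212, 195, 168, 153, 104, 112, 113, 114, 113, 107, 132, 184, 173, 90, 110, 119, 145, 169, 202, 200, 204, 208]
h 70 [171, 174, 175, 175, 172, 171, 171, 177, 180, 167, 133, 170, 223, 229, 233, 234, 233, 233, 233, 234, 233, 233, 233, 233, 233, 233, 233, 233, 233, 233, 234, 233, 233, 233, 233, 233, 233, 233, 233, 234, 233, 233, 233, 234, 233, 233, 233, 233, 233, 233, 233, 233, 233, 233, 233, 233, 233, 233, 233, 233, 233, 234, 233, 233, 233, 233, 233, 233, 233, 233, 233, 233, 233, 234, 235, 231, 220, 199, 161, 103, 91, 97, 96, 95, 98, 105, 105, 104, 122, 147]
h 150 [166, 162, 165, 169, 169, 167, 165, 165, 165, 166, 168, 134, 157, 215, 226, 232, 236, 235, 235, 235, 235, 235, 235, 235, 235, 235, 235, 235, 235, 235, 235, 235, 235, 235, 235, 236, 235, 235, 235, 235, 235, 234, 232, 226, 222, 216, 215, 215, 214, 214, 214, 214, 214, 213, 214, 214, 213, 213,
[... 706 characters left out ...]
 230, 230, 230, 230, 232, 234, 233, 232, 232, 232, 232, 234, 236, 236, 235, 235, 235, 235, 235, 236, 236, 235, 235, 235, 235, 235, 235, 235, 235, 235, 235, 235, 235, 235, 236, 234, 224, 203, 167, 110, 91, 100, 100, 98, 98, 97, 96, 102, 106, 124, 159]
h 150 [156, 158, 159, 161, 162, 161, 160, 158, 153, 153, 143, 120, 174, 225, 230, 236, 238, 237, 237, 237, 237, 237, 237, 237, 237, 237, 237, 237, 237, 237, 237, 237, 237, 237, 237, 237, 237, 237, 237, 237, 237, 237, 238, 236, 232, 228, 223, 221, 220, 217, 217, 217, 217, 217, 217, 216, 216, 216, 216, 216, 215, 216, 215, 215, 215, 214, 215, 214, 215, 214, 215, 216, 208, 188, 174, 139, 82, 70, 72, 78, 78, 72, 87, 102, 100, 106, 136, 151, 150, 147]
```

View pics/gap.png

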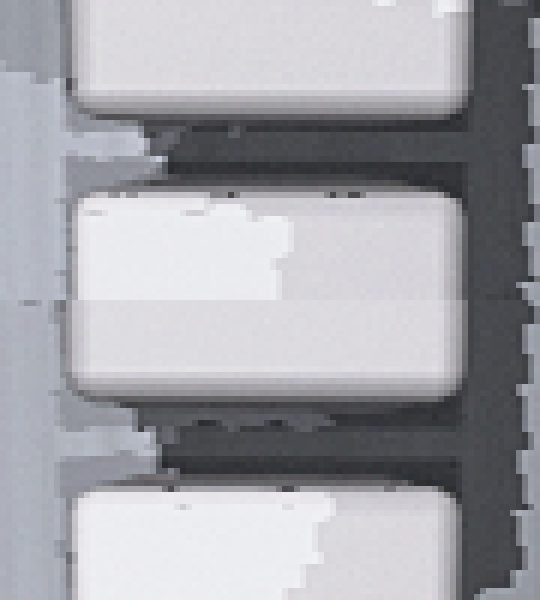

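Emit:
jog_arm([
  [0,0,0,8.8,43.9,0,70],
  [0,0,0,8.8,43.9,0,70],
  [0,0,0,8.7,43.9,0,70],
  [0,0,0,8.7,43.9,0,70],
  [0,0,0,0,0,0,70],
  [0,0,0,0,0,-20,70],
  [0,0,0,0,0,0,70],
  [0,0,0,0,0,0,70],
])

```text
time: 25.5
tool_pos: [0.5701, -0.0757, 0.2551]
ee_rot: [-3.135, -0.0, -0.188]
wrist_force: [-0.4, 0.2, 0.3]
width: 0.07
```

```bash
python3 shot.py wrist w19
```

```text
wrist 25.5 [ 0.5701 -0.0757  0.2551] [-3.1351e+00 -2.0000e-04 -1.8760e-01] [-0.4  0.2  0.3] 0.07
```

View pics/w19.png

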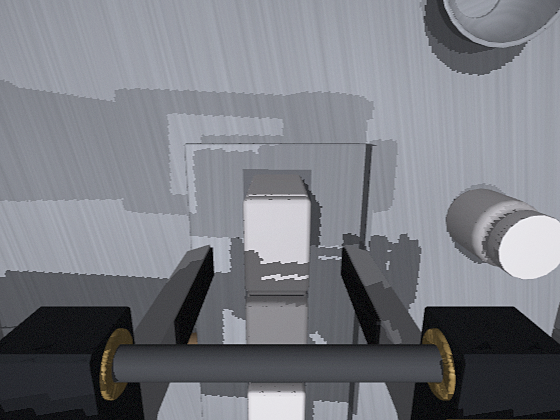

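Emit:
jog_arm([
  [0,0,0,0,1,-30,70],
  [0,0,0,0,0,-30,70],
  [0,0,0,0,0,-11,70],
  [0,0,0,0,0,0,70],
  [0,0,0,0,0,0,45],
  [0,0,0,0,0,0,20],
  [0,0,0,0,0,0,20],
  [0,0,0,0,0,0,20],
  [0,0,0,0,0,0,20],
])

```text
time: 26.68
tool_pos: [0.5704, -0.0743, 0.1842]
ee_rot: [-3.135, -0.001, -0.187]
wrist_force: [-0.9, -0.8, 2.4]
width: 0.0396
```

Emit:
jog_arm([
  [0,0,0,0,0,1.5,20],
  [0,0,0,0,0,1.5,20],
  [0,0,0,0.3,1.4,0,20],
  [0,0,0,0,0,0,20],
  [0,0,0,0,0,0,20],
])

```text
time: 27.3
tool_pos: [0.5704, -0.0728, 0.1863]
ee_rot: [-3.135, 0.001, -0.187]
wrist_force: [0.5, -0.3, -2.2]
width: 0.0397
```

Emit:
jog_arm([
  [0,0,0,0,0,-1,20],
  [0,0,0,0,0,-1,20],
  [0,0,0,0,0,0,20],
])

```text
time: 27.68
tool_pos: [0.5704, -0.0729, 0.1844]
ee_rot: [-3.135, 0.001, -0.187]
wrist_force: [-0.1, -0.1, -2.8]
width: 0.0396
```

Emit:
jog_arm([
  [0,0,0,0,0,-0.6,20],
  [0,0,0,0,0,-0.6,20],
  [0,0,0,0,0,0,20],
])

```text
time: 28.05
tool_pos: [0.5705, -0.0729, 0.1842]
ee_rot: [-3.135, -0.0, -0.187]
wrist_force: [-2.1, 0.1, 2.6]
width: 0.0398
```

Emit:
jog_arm([
  [0,0,0,0,0,0,50],
  [0,0,0,0,0,0,70],
  [0,0,0,0,0,0,70],
  [0,0,0,0,0,20,70],
  [0,0,0,0,0,40,70],
  [0,0,0,0,0,32,70],
  [0,0,0,-7.5,-36.5,0,70],
  [0,0,0,-7.5,-36.5,0,70],
  [0,0,0,-7.5,-36.5,-1,70],
  [0,0,0,0,0,0,70],
  [0,0,0,0,0,0,70],
])

```text
time: 29.42
tool_pos: [0.5481, -0.182, 0.2742]
ee_rot: [-3.134, 0.0, -0.187]
wrist_force: [-1.3, 0.3, 0.1]
width: 0.0695
```

```bash
python3 shot.py wrist w20; python3 - <<'E'
from h import *
g=cv2.imread("pics/w20.png",0).astype(float)
print(g[95:135,262:282].mean(1).round(0).astype(int).tolist())
for r in (70,150): print("h",r,g[r-8:r+8,235:325].mean(0).round(0).astype(int).tolist())
cv2.imwrite("pics/w20c.png",cv2.resize(cv2.imread("pics/w20.png")[0:280,170:390],None,fx=2.1,fy=2.1,interpolation=cv2.INTER_CUBIC))
E
```

```text
wrist 29.425 [ 0.5481 -0.182   0.2742] [-3.1341e+00  4.0000e-04 -1.8710e-01] [-1.3  0.3  0.1] 0.0695
[217, 217, 217, 217, 217, 217, 216, 217, 218, 218, 192, 172, 154, 125, 74, 65, 75, 75, 69, 76, 75, 76, 77, 59, 62, 64, 85, 76, 118, 163, 223, 228, 228, 236, 235, 235, 235, 233, 234, 235]
h 70 [172, 175, 174, 172, 174, 174, 175, 177, 178, 169, 140, 148, 203, 226, 231, 233, 234, 233, 233, 233, 234, 233, 233, 233, 233, 233, 234, 233, 233, 233, 233, 234, 233, 233, 233, 233, 233, 233, 233, 234, 233, 233, 234, 233, 233, 234, 233, 233, 234, 233, 233, 234, 233, 234, 233, 233, 233, 234, 233, 233, 234, 233, 234, 233, 233, 233, 234, 233, 233, 233, 234, 233, 233, 233, 234, 234, 227, 207, 182, 131, 85, 97, 96, 95, 96, 97, 93, 103, 110, 125]
h 150 [169, 167, 166, 169, 168, 166, 164, 163, 164, 166, 174, 147, 124, 189, 226, 232, 236, 235, 235, 235, 235, 235, 235, 235, 235, 235, 235, 235, 235, 235, 235, 235, 235, 235, 235, 235, 235, 235, 235, 236, 234, 233, 230, 224, 221, 216, 214, 214, 215, 214, 214, 214, 213, 213, 214, 213, 214, 213, 213, 214, 212, 213, 212, 212, 213, 212, 212, 212, 212, 211, 212, 211, 213, 206, 188, 173, 141, 88, 69, 72, 78, 94, 99, 99, 112, 120, 116, 134, 154, 155]
```

View pics/w20c.png

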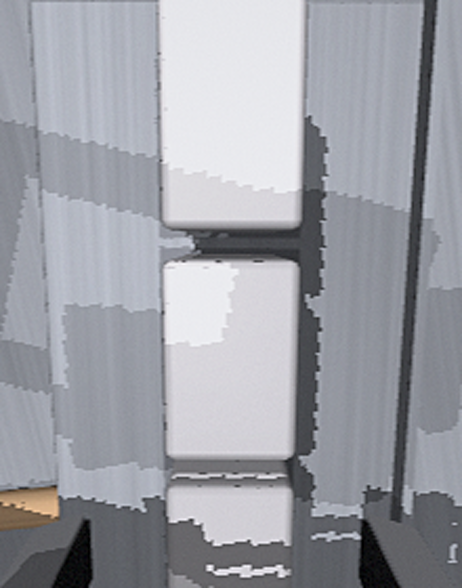

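Emit:
jog_arm([
  [0,0,0,0,0,40,70],
  [0,0,0,-50,30,20,70],
  [0,0,0,-50,30,0,70],
  [0,0,0,-50,30,0,70],
  [0,0,0,0,0,0,70],
])

```text
time: 30.1
tool_pos: [0.3956, -0.0898, 0.3349]
ee_rot: [-3.135, -0.002, -0.184]
wrist_force: [0.7, -0.6, 1.0]
width: 0.0702
```

```bash
python3 shot.py side s21; python3 shot.py top t21
```

```text
side 30.1 [ 0.3956 -0.0898  0.3349] [-3.1348e+00 -1.6000e-03 -1.8360e-01] [ 0.7 -0.6  1. ] 0.0702
top 30.15 [ 0.3972 -0.0908  0.335 ] [-3.1352e+00 -2.5000e-03 -1.8440e-01] [ 0.8 -0.6 -0.5] 0.07
```

View pics/s21.png

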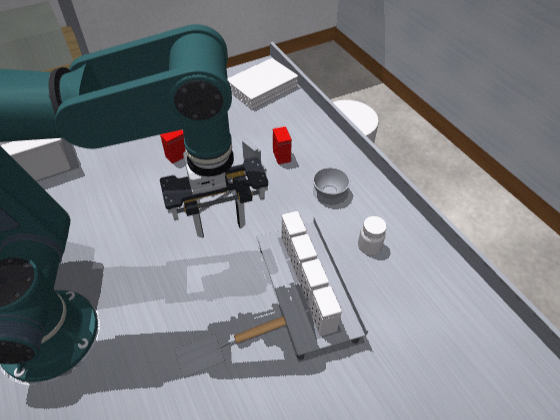

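View pics/t21.png

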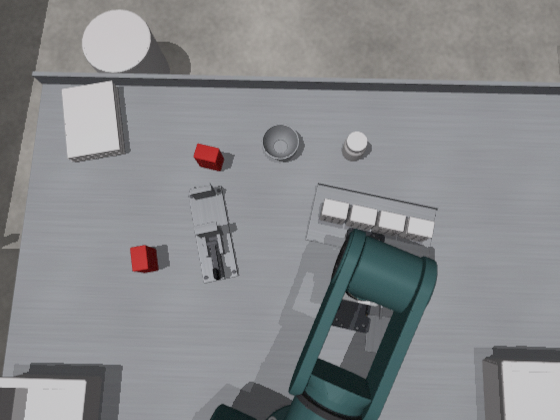

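Both views show a neat row of four, from (295,228) to (327,308) in the side view. The bar is back. The bowl, jar, spatula and red blocks are where they were at the start.

```bash
python3 -c "
from bench import *
print(close_job()); print(get_obs()['time'])"
```

```text
the job is handed in; nothing more can be done
None
the job is handed in; nothing more can be done
```

The job is done and handed in at about 30 s of the 54 s allowed. `close_job` reports no verdict.

**What I did**
- I lifted the pawl by its tab and drew the clamp bar back about 55 mm, until the wrist force showed the end stop.
- I took the mould out by its narrow faces and stood it upright on the bench.
- I took it again across its broad faces and set it in the empty place, lowering it until the wrist force showed light contact.

**One correction:** after the first placing, a close wrist-camera comparison showed its gap to the neighbour about 1.4 mm smaller than the gaps between the others. I gripped it again, lifted it about 3 mm, moved it 1.4 mm along the row and set it down again.

**Last checks**
- **Gaps:** the new gap measures 15.2 px, against 15.1 px for the gap between the next two moulds.
- **Line and squareness:** the mould is in line within about 0.2 mm, and its edges look parallel to its neighbours' in the picture.
- **Other things:** by eye in the final side and top pictures, the bar is back and the other moulds, the bowl, the jar and the spatula are where they started. The arm was clear of everything.

**Disagreement:** absolute positions from the wrist and side cameras differed by 1–2 mm, within the stated calibration. I trusted the close gap comparison instead.

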